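# Fill the gang mould with cores and ratchet the clamp tight

## Robot

A 6-joint arm with a two-finger parallel gripper is mounted at the origin on the work surface. World frame = base frame: x ahead of the robot, y to its left, z up, the work surface at z = 0. Lengths are in m, angles in degrees, forces in N, time in s.
With the tool pointing down it reaches from about 0.375 to 0.75 m from the base axis. Payload 9 kg.
Tool frame: the origin (TCP) lies between the finger pads; the fingertips stand 8 mm ahead of it and the grasp point (between the pads) lies 11 mm behind it; z points along the fingers, y is the line along which they close (so a half turn about z gives the same grasp; the last joint's range is limited). The gripper opens to 85 mm and grips with 20 to 120 N. Pads are 22 mm wide; open, the fingers measure 114 mm over their backs; the gripper's body (76 mm by 85 mm) begins 54 mm behind the grasp point. The pads swing forward as they close: fully open they stand 13 mm farther back than shut.
Start: joints at [53.933, 5.964, 5.575, 89.605, 0, 77.527], TCP at [0.24, 0.55, 0.239] pointing down, gripper open.
Joint ranges: [-171.21, 171.21], [-48.23, 106.86], [-62.78, 66.21], [-105.2, 120.99], [-86.42, 89.51], [-180, 180]. Speed limits (degrees/s): [127.2, 127.2, 147.25, 180, 180, 180].

## Interface

Orientations are given as a 3x3 rotation matrix whose columns are the frame's x, y, z axes.
In Python, from rig import r gives the robot as it stands.
- The arm moves only by the tool jog_arm, never from a script. Its arguments are lists of equal length, an entry for each row: "travel": the shift along the tool's x, y, z in mm, a list of three; "yaw": the turn about the tool's z in degrees; "grip": the opening in per cent of the stroke, from 0 (shut) to 100 (fully open). In form: {"travel": [[tx, ty, tz], ...], "yaw": [yaw, ...], "grip": [grip, ...]}. A call has 1 to 20 rows; each row shifts and turns the commanded pose from where the row before left it, along the tool's axes as they then stand; what a row does not reach is not made up. A row lasts 1/10 s, in which the tool goes at most 50 mm and 8.59 degrees, less where a joint would pass 70% of its speed; a pose out of reach is approached as far as the arm can. A call with a gripper value outside its range is refused whole. The fingers move at their own pace and stop on an object; "force" is the grip in N (left out, the last holds). Time passes only in rows, so rows that do not move let the fingers close. It gives the time, the measured TCP pose, the force, the opening and the grip force at its end, in the units of the state.
- r.sense(): the state, without advancing time (a new reading comes with each control period).
- r.grab_frame(name): name is "scene" or "top" or "wrist"; returns a dict with "img" (420x560x3 uint8, blue, green, red), "z_map" (420x560 float32, m along the optical axis (not along the pixel's ray), 0 where there is no reading), "K" (3x3 intrinsics, pixels), "eye" and "orientation" of the camera in the world. Camera axes: x right, y up, looking along -z (the intrinsics and any distortion apply to the point x, -y, -z); pixel columns grow to the right and rows downward; lengths in m; the calibration is good to about 2 mm. A picture is of the moment at which its call begins.
- r.hand_in(): hands the job in; it is judged then, once.
The state is a dict: "t": time; "joint_positions": joint angles; "joint_velocities": joint speeds; "tau": joint torques, N m; "tool_pos": TCP position; "orientation": TCP orientation; "wrist_force": force on the tool from outside, world axes, zero at the start; "moment": the same for the moment, N m; "width": finger opening in m; "finger_force": force on a finger pad.
Only numpy, scipy, OpenCV 4.12 (cv2) and the standard library are available. Lean on these libraries where they do the work, as an engineer would, in place of code of your own. Each camera call takes 0.05 s, during which the arm holds its last target. There are 200 camera calls.

## Task

Every pocket of the plaster mould in the bench clamp must hold a core plug: first stand a spare plug from the wooden board fully home in each empty pocket. Then flip the ratchet's pawl lever over to the tightening side (clockwise seen from above) and crank the handle back and forth until the jaw is hard against the mould. Last, swing the handle back to its counter-clockwise stop, leaving the pawl on the tightening side, all pockets filled and the tub and bowl where they are.

Things in the scene. Friction and masses are not known exactly. Their poses are not given: they have to be found in the camera images.
- clamp: Bench clamp, fixed: grey base plate 200 x 310 x 12 mm, origin on the table near its middle, z up. White plaster mould on it (180 mm in x, 125 mm in y), flat top 62 mm above the table, six round pockets 34 mm wide, 18 mm deep, 58 mm apart. The ratchet stands on the -y side of the mould: toothed wheel (diameter 116 mm, tooth tops at height 50 mm) and handle turn about the vertical axis at x = 0, y = -90 mm.
- handle (a joint): Angle of the ratchet handle, rad: -0.5 (counter-clockwise stop) to 0.5 (clockwise stop), seen from above; at 0 it points along the clamp's -y axis. Its pawl turns the wheel only on strokes to the side the pawl lever leans to and clicks over the teeth on the way back; up to 0.26 rad of a stroke is lost before the pawl bites (24 teeth). Stays where left; moves freely with 1 N at the knob, 8 N when driving.
- knob (a point): Centre of the black upright knob at the end of the handle: a cylinder 26 mm in diameter and 42 mm tall, its top 104 mm above the table, 115 mm from the ratchet axis. It stands on the flat steel handle bar, 16 mm wide, whose top is 62 mm above the table.
- pawl (a joint): Lean of the pawl lever across the handle, rad: about -0.45 when it leans to the handle's counter-clockwise side (drives the wheel counter-clockwise: loosens), about +0.45 to the clockwise side (tightens); down to 0.2 either way while its tip rests on a tooth. It is weighted: pushed past upright (0) it falls over to the other side by itself; under 1 N flips it.
- lever_tip (a point): Top of the brass pawl lever: a flat paddle 8 mm thick across the handle, 18 mm wide along it, 38 mm tall, on the handle 48 mm from the ratchet axis. It swings sideways about a pivot 44 mm below this point (74 mm above the table), axis along the handle. The tip is 118 mm above the table when upright; leaning, 114 mm and 19 mm off the handle's middle line.
- jaw (a joint): How far the sliding steel jaw, between ratchet and mould, has closed towards the mould, m: 0 wide open, 0.018 hard against the mould (a firm stop). The wheel closes it 6 mm for each radian that it turns clockwise; it stays where it is left.
- seat0 (a point): Pocket 0 of the mould: the point where the centre of a plug lies when it stands fully home in this pocket, 2 mm above the mould's top, 64 mm above the table. The pocket may be empty or hold a plug.
- seat1 (a point): Pocket 1 of the mould: the point where the centre of a plug lies when it stands fully home in this pocket, 2 mm above the mould's top, 64 mm above the table. The pocket may be empty or hold a plug.
- seat2 (a point): Pocket 2 of the mould: the point where the centre of a plug lies when it stands fully home in this pocket, 2 mm above the mould's top, 64 mm above the table. The pocket may be empty or hold a plug.
- seat3 (a point): Pocket 3 of the mould: the point where the centre of a plug lies when it stands fully home in this pocket, 2 mm above the mould's top, 64 mm above the table. The pocket may be empty or hold a plug.
- seat4 (a point): Pocket 4 of the mould: the point where the centre of a plug lies when it stands fully home in this pocket, 2 mm above the mould's top, 64 mm above the table. The pocket may be empty or hold a plug.
- seat5 (a point): Pocket 5 of the mould: the point where the centre of a plug lies when it stands fully home in this pocket, 2 mm above the mould's top, 64 mm above the table. The pocket may be empty or hold a plug.
- core0_mid (a point): Centre of a terracotta core plug that stands in one of the mould's pockets at the start, if present (None when absent): upright cylinder 30 mm in diameter, 40 mm tall, about 60 g; z along its axis.
- core1_mid (a point): Centre of a terracotta core plug that stands in one of the mould's pockets at the start, if present (None when absent): upright cylinder 30 mm in diameter, 40 mm tall, about 60 g; z along its axis.
- core2_mid (a point): Centre of a terracotta core plug that stands in one of the mould's pockets at the start, if present (None when absent): upright cylinder 30 mm in diameter, 40 mm tall, about 60 g; z along its axis.
- core3_mid (a point): Centre of a terracotta core plug that stands in one of the mould's pockets at the start, if present (None when absent): upright cylinder 30 mm in diameter, 40 mm tall, about 60 g; z along its axis.
- core4_mid (a point): Centre of a terracotta core plug that stands in one of the mould's pockets at the start, if present (None when absent): upright cylinder 30 mm in diameter, 40 mm tall, about 60 g; z along its axis.
- core5_mid (a point): Centre of a terracotta core plug that stands in one of the mould's pockets at the start, if present (None when absent): upright cylinder 30 mm in diameter, 40 mm tall, about 60 g; z along its axis.
- spare0_mid (a point): Centre of a spare terracotta core plug, upright on the wooden ware board at the start (board 280 x 200 mm, top 12 mm above the table): cylinder 30 mm in diameter, 40 mm tall, about 60 g; z along its axis. Same as the plugs in the mould.
- spare1_mid (a point): Centre of a spare terracotta core plug, upright on the wooden ware board at the start (board 280 x 200 mm, top 12 mm above the table): cylinder 30 mm in diameter, 40 mm tall, about 60 g; z along its axis. Same as the plugs in the mould.
- spare2_mid (a point): Centre of a spare terracotta core plug, upright on the wooden ware board at the start (board 280 x 200 mm, top 12 mm above the table): cylinder 30 mm in diameter, 40 mm tall, about 60 g; z along its axis. Same as the plugs in the mould.
- spare3_mid (a point): Centre of a spare terracotta core plug, upright on the wooden ware board at the start (board 280 x 200 mm, top 12 mm above the table): cylinder 30 mm in diameter, 40 mm tall, about 60 g; z along its axis. Same as the plugs in the mould.
- tool_tub: Yellow tub of modelling tools, 108 mm wide, 110 mm tall, tools to 160 mm; origin under its middle. Not part of the job.
- scoop_bowl: White plastic bowl, 120 mm wide, 70 mm tall, origin under its middle. Not part of the job.
Things that resemble listed ones, but are neither listed nor needed, are in the scene too. What is shaped like the part that bears spare1_mid but blue is not meant.

How it is judged (in metres and radians):
On the way, in this order (a step that is already met when the one before it is completed fails the run):
1. every pocket of the mould holds a plug, fully home (distance between any of core0_mid, core1_mid, core2_mid, core3_mid, core4_mid, core5_mid, spare0_mid, spare1_mid, spare2_mid, spare3_mid and seat0 below 0.006 m and distance between any of core0_mid, core1_mid, core2_mid, core3_mid, core4_mid, core5_mid, spare0_mid, spare1_mid, spare2_mid, spare3_mid and seat1 below 0.006 m and distance between any of core0_mid, core1_mid, core2_mid, core3_mid, core4_mid, core5_mid, spare0_mid, spare1_mid, spare2_mid, spare3_mid and seat2 below 0.006 m and distance between any of core0_mid, core1_mid, core2_mid, core3_mid, core4_mid, core5_mid, spare0_mid, spare1_mid, spare2_mid, spare3_mid and seat3 below 0.006 m and distance between any of core0_mid, core1_mid, core2_mid, core3_mid, core4_mid, core5_mid, spare0_mid, spare1_mid, spare2_mid, spare3_mid and seat4 below 0.006 m and distance between any of core0_mid, core1_mid, core2_mid, core3_mid, core4_mid, core5_mid, spare0_mid, spare1_mid, spare2_mid, spare3_mid and seat5 below 0.006 m), for 0.2 s.
2. the pawl lever leans to the tightening side (value of joint pawl above 0.1 rad), for 0.2 s.
3. the jaw is hard against the mould (value of joint jaw above 0.0168 m), for 0.2 s.
At the end, for the whole second after the job is handed in: Each of the six pockets holds a plug with its centre within 6 mm of its seated place, all plugs at rest; the jaw is closed to within 1.5 mm of its stop; the pawl lever leans to the tightening side; the handle is at rest within 0.1 rad of its counter-clockwise stop (all of step 1 and value of joint jaw above 0.0165 m and value of joint pawl above 0.1 rad and value of joint handle below -0.4 rad and velocity of joint handle between -0.05 and 0.05 rad/s and linear speed of each of core0, core1, core2, core3, core4, core5, spare0, spare1, spare2, spare3 below 0.02 m/s); the robot touches nothing.
It fails at once if the tub is pushed more than 30 mm (distance of tool_tub from where it was at the start of the episode above 0.03 m).
It fails at once if the bowl is pushed more than 30 mm (distance of scoop_bowl from where it was at the start of the episode above 0.03 m).
Of core0, core1, core2, core3, core4, core5 only 2 to 4 are there at a start; the rules pass over those that are not, and their reading is None.
At some moment in a run one of spare0, spare1, spare2, spare3 may be knocked a few centimetres aside while the robot is not near it.
It also fails if it takes over 210 s, if anything falls off the work surface, if the arm or the gripper's body presses on something with over 40 N, if the wrist force passes 120 N, or if a joint passes its speed limit or range.

## Working session

There is one attempt and no reset: what is moved stays moved. The work goes in short steps, Python scripts to look and compute and a tool call to move; the robot and the scene stay as the last step left them, time stands still between calls to the robot, and variables do not carry over. Pictures are saved under pics/ and viewed, at most 14 in all, crops included, and the job is handed in when it is done.

Besides the shell and the picture viewer there is one more tool, called after "Emit:" as name(argument=value, ...), one argument or row to a line, values as JSON. jog_arm: Moves the arm, as the interface text tells. Its arguments: {"type":"object","properties":{"travel":{"type":"array","items":{"type":"array","items":{"type":"number"}}},"yaw":{"type":"array","items":{"type":"number"}},"grip":{"type":"array","items":{"type":"number"}},"force":{"type":"number"}},"required":["travel","yaw","grip"]}

```bash
ls; mkdir -p pics; cat > h.py <<'E'
import numpy as np, cv2
from rig import r
def pt(f,u,v,plane=None):
    K=f["K"];R=np.array(f["orientation"]);e=np.array(f["eye"])
    d=R@np.array([(u-K[0][2])/K[0][0],-(v-K[1][2])/K[1][1],-1.])
    z=f["z_map"][int(round(v)),int(round(u))] if plane is None else (plane-e[2])/d[2]
    return e+d*z
def cloud(f):
    K=f["K"];R=np.array(f["orientation"]);h,w=f["z_map"].shape
    u,v=np.meshgrid(np.arange(w),np.arange(h))
    d=np.stack([(u-K[0][2])/K[0][0],-(v-K[1][2])/K[1][1],-np.ones((h,w))],-1)*f["z_map"][...,None]
    return d@R.T+np.array(f["eye"])
def pix(f,p):
    K=np.array(f["K"]);c=np.array(f["orientation"]).T@(np.array(p)-np.array(f["eye"]))
    return K[0][0]*c[0]/-c[2]+K[0][2], K[1][1]*-c[1]/-c[2]+K[1][2]
E
python3 - <<'E'
from h import *
for n in ["scene","top","wrist"]:
    f=r.grab_frame(n);cv2.imwrite(f"pics/{n}0.png",f["img"]);print(n,[k for k in f],f["K"],f["eye"],f["orientation"])
    np.save(f"/tmp/{n}.npy",f,allow_pickle=True)
print(r.sense())
E
```

```text
pics
scene ['img', 'z_map', 'K', 'eye', 'orientation'] [[432.22894394   0.         279.8807938 ]
 [  0.         432.22894394 211.57864763]
 [  0.           0.           1.        ]] [1.29687573 0.08401014 0.73915485] [[-0.17254041 -0.62217239  0.76363036]
 [ 0.98499515 -0.11196631  0.13133202]
 [ 0.00378972  0.77483228  0.6321555 ]]
top ['img', 'z_map', 'K', 'eye', 'orientation'] [[474.37933023   0.         283.71265087]
 [  0.         474.37933023 209.14983749]
 [  0.           0.           1.        ]] [ 0.41096329 -0.064626    1.50049942] [[-0.01211945  0.9942548  -0.10635086]
 [-0.9996374  -0.01460485 -0.0226221 ]
 [-0.02404537  0.10603813  0.99407129]]
wrist ['img', 'z_map', 'K', 'eye', 'orientation'] [[377.75350543   0.         277.13761582]
 [  0.         377.75350543 212.56646729]
 [  0.           0.           1.        ]] [0.17865031 0.5770174  0.37286216] [[ 0.40001637 -0.88420565 -0.24117891]
 [ 0.91650367  0.38510746  0.10822785]
 [-0.00281588 -0.26433426  0.96442702]]
{'t': 0.15, 'joint_positions': array([ 5.39308090e+01,  5.99138703e+00,  5.53944002e+00,  8.96039143e+01,
       -1.27464825e-03,  7.75295377e+01]), 'joint_velocities': array([-0.04500728, -0.12650195,  0.12280983, -0.02643932, -0.01764363,
       -0.0587852 ]), 'tau': array([ 4.92973602e-03, -5.57358027e+01,  5.04004920e+01,  1.26399772e-02,
       -1.99217634e-04,  1.04340745e-05]), 'tool_pos': array([0.2400301 , 0.54964731, 0.23871514]), 'orientation': array([[-9.16371565e-01,  4.00328423e-01, -5.56039465e-04],
       [ 4.00328765e-01,  9.16371234e-01, -8.01168098e-04],
       [ 1.88808209e-04, -9.56766256e-04, -9.99999524e-01]]), 'wrist_force': array([0.60137171, 0.55571163, 0.05519383]), 'moment': array([ 0.05136192, -0.01509853, -0.036319  ]), 'finger_force': 0.0, 'width': 0.08561307724342077}
```

View pics/top0.png

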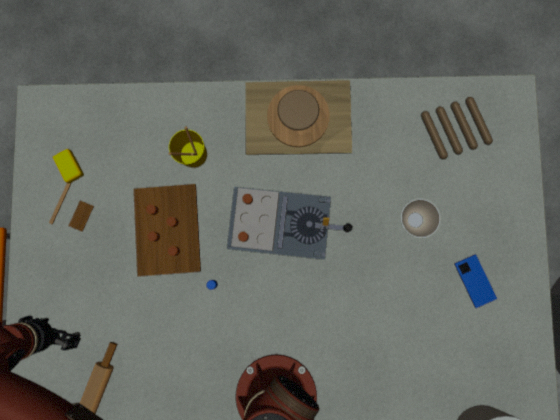

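View pics/scene0.png

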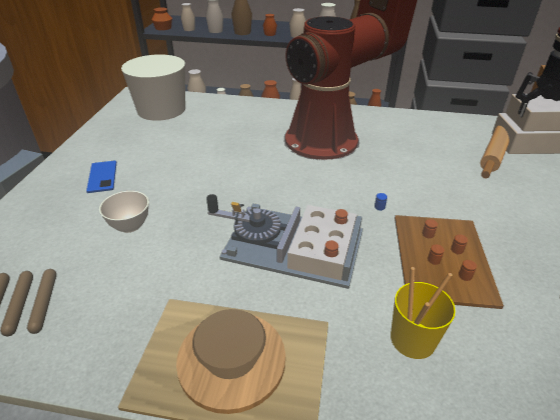

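The top view shows the clamp at about (275,222), with plugs in pockets (247,199) and (243,237), so four pockets are empty. The spares are at (152,210), (173,222), (154,237) and (173,251), the knob is at (347,228), and the blue decoy is at (212,285). The scene view agrees.

```bash
cat >> h.py <<'E'
def ray(f,u,v):
    K=f["K"];R=np.array(f["orientation"])
    d=R@np.array([(u-K[0][2])/K[0][0],-(v-K[1][2])/K[1][1],-1.]);return np.array(f["eye"]),d/np.linalg.norm(d)
def tri(a,b):
    (p,d),(q,e)=a,b
    s=np.linalg.lstsq(np.stack([d,-e],1),q-p,rcond=None)[0]
    A=p+s[0]*d;B=q+s[1]*e;return (A+B)/2,np.linalg.norm(A-B)
def red(f,amin=15):
    h=cv2.cvtColor(f["img"],cv2.COLOR_BGR2HSV)
    m=(((h[...,0]<11)|(h[...,0]>174))&(h[...,1]>120)&(h[...,2]>70)).astype(np.uint8)
    n,l,s,c=cv2.connectedComponentsWithStats(m)
    return l,[(i,s[i],c[i]) for i in range(1,n) if s[i][4]>=amin]
E
python3 - <<'E'
from h import *
F={n:np.load(f"/tmp/{n}.npy",allow_pickle=True).item() for n in ["scene","top"]}
for n,f in F.items():
    C=cloud(f);l,L=red(f)
    for i,s,c in L:
        if s[4]>800: continue
        P=C[l==i]; top=P[P[:,2]>P[:,2].max()-.006]
        print(n,s,c.round(1),"med",np.median(P,0).round(3),"top",top.mean(0).round(4),len(top))
# mould top
f=F["top"];C=cloud(f)
for z0,z1,nm in[(.055,.068,"mould/teeth"),(.095,.125,"knob/lever"),(.006,.018,"plate/board")]:
    m=((C[...,2]>z0)&(C[...,2]<z1)).astype(np.uint8)
    n,l,s,c=cv2.connectedComponentsWithStats(m)
    for i in range(1,n):
        if s[i][4]>12:
            P=C[l==i];rc=cv2.minAreaRect((P[:,:2]*1000).astype(np.float32));print(nm,s[i],P.mean(0).round(3),rc)
E
```

```text
scene [152   7  20  23 179] [161.6  19.5] med [-0.861 -0.895  0.101] top [-0.8846 -0.9042  0.1539] 33
scene [263  14  14  22 216] [269.5  25. ] med [-0.869 -0.345  0.112] top [1.2969 0.084  0.7392] 1
scene [296  36  24  27  66] [310.4  45.9] med [ 0.108 -0.036  0.351] top [ 0.0922 -0.0596  0.3608] 24
scene [262  80  17  18 213] [270.4  89.5] med [-0.864 -0.343 -0.219] top [1.2969 0.084  0.7392] 2
scene [369  89  12  17 150] [375.2  97.9] med [-0.871  0.21  -0.224] top [1.2969 0.084  0.7392] 3
scene [317  91  25  35 360] [330.6 103. ] med [0.07  0.028 0.17 ] top [1.2969 0.084  0.7392] 1
scene [286 134  14  17 100] [291.8 139.7] med [ 0.04  -0.094  0.015] top [1.2969 0.084  0.7392] 1
scene [301 136  57  20 357] [330.5 148.7] med [0.088 0.036 0.014] top [0.0768 0.0361 0.0158] 177
scene [336 210  11   7  66] [341.2 213. ] med [0.487 0.093 0.085] top [1.2969 0.084  0.7392] 1
scene [424 220  13  18 158] [430.2 228.1] med [0.455 0.311 0.045] top [1.2969 0.084  0.7392] 1
scene [452 235  15  19 186] [459.3 243.6] med [0.499 0.374 0.044] top [0.492  0.3748 0.0536] 67
scene [326 241  12  16 124
[... 7066 characters left out ...]
(19.473739624023438, 54.011741638183594), 85.59143829345703)
plate/board [ 454  255   43   54 1021] [ 0.339 -0.618  0.01 ] ((339.65802001953125, -620.475830078125), (150.2745361328125, 80.24313354492188), 22.22486686706543)
plate/board [ 235  354   82   66 1283] [0.06  0.007 0.013] ((39.950401306152344, 9.455825805664062), (166.8824920654297, 249.44277954101562), 11.73730754852295)
plate/board [471 405  13   5  18] [-0.032 -0.602  0.012] ((-32.302024841308594, -602.42724609375), (4.079453945159912, 39.76617431640625), 12.592041015625)
plate/board [462 409   8   6  14] [-0.046 -0.567  0.012] ((-46.671260833740234, -567.58251953125), (4.182738304138184, 25.702617645263672), 25.646690368652344)
```

```bash
python3 - <<'E'
from h import *
f=np.load("/tmp/top.npy",allow_pickle=True).item();g=np.load("/tmp/scene.npy",allow_pickle=True).item()
a=cv2.resize(f["img"][175:270,215:365],None,fx=4,fy=4,interpolation=cv2.INTER_CUBIC)
b=cv2.resize(g["img"][185:285,195:370],None,fx=3.4286,fy=3.4286,interpolation=cv2.INTER_CUBIC)
b=cv2.resize(g["img"][185:240,195:300],(600,314),interpolation=cv2.INTER_CUBIC)
cv2.imwrite("pics/crop0.png",cv2.convertScaleAbs(np.vstack([a[:280],b[:314]]),alpha=1.5))
E
```

```text
(no output)
```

View pics/crop0.png

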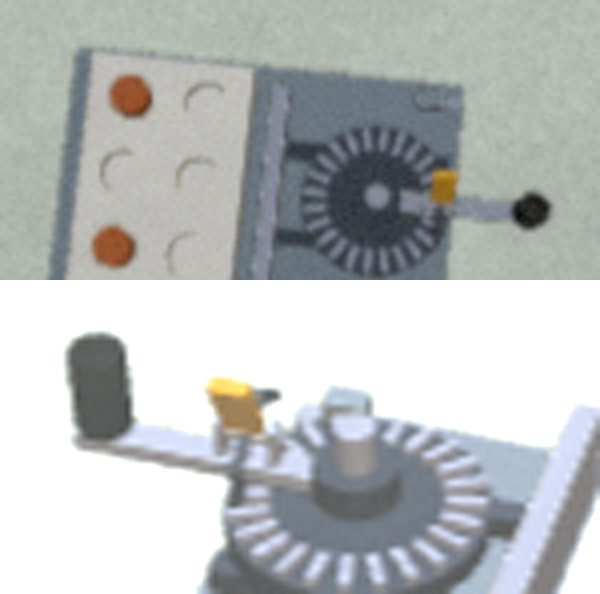

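Each of the red tops sits at the expected height: 0.052 m for the spares and 0.084 m for the seated plugs. The clamp is yawed about -7° with the handle near 0 and the lever leaning to +x, the counter-clockwise side. The crop shows four empty pockets, the brass lever at about (445,185) on the upper side of the bar, and the knob at (530,208). Next I'll look with the wrist camera.

Emit:
jog_arm(
  travel=[
    [0, 0, 0],
    [0, 0, 0],
    [0, 0, 0],
    [0, 0, 0],
    [-23.4, 6.2, 0],
    [-23.4, 6.2, 0],
    [-23.4, 6.2, 0],
    [-23.4, 6.2, 0],
    [-23.4, 6.2, 0],
    [-23.4, 6.2, 0],
    [-23.4, 6.2, 0],
    [-23.4, 6.2, 0],
    [-23.4, 6.2, 0],
    [-23.4, 6.2, 0],
    [-23.4, 6.2, 0],
    [-23.4, 6.2, 0],
    [-23.4, 6.2, 0],
    [-23.4, 6.2, 0],
    [0, 0, 0],
    [0, 0, 0],
  ],
  yaw=[7.1, 7.1, 7.1, 7.1, 0, 0, 0, 0, 0, 0, 0, 0, 0, 0, 0, 0, 0, 0, 0, 0],
  grip=[60, 60, 60, 60, 60, 60, 60, 60, 60, 60, 60, 60, 60, 60, 60, 60, 60, 60, 60, 60],
  force=30,
)

```text
t: 2.15
tool_pos: [0.5102, 0.3449, 0.2389]
orientation: [[-0.615, 0.789, -0.001], [0.789, 0.615, -0.0], [0.0, -0.001, -1.0]]
wrist_force: [0.0, 0.3, -0.3]
width: 0.0513
finger_force: 0.0
```

```bash
cat > look.py <<'E'
import sys
from h import *
s=r.sense();print("t",s["t"],"tcp",s["tool_pos"].round(4),"ang",np.degrees(np.arctan2(s["orientation"][1,1],s["orientation"][0,1])).round(2),"w",round(s["width"],4),"j",s["joint_positions"].round(0),"F",s["wrist_force"].round(1))
f=r.grab_frame("wrist");np.save(f"/tmp/{sys.argv[1]}.npy",f,allow_pickle=True);cv2.imwrite(f"pics/{sys.argv[1]}.png",f["img"])
C=cloud(f);l,L=red(f,60)
for i,st,c in L:
    P=C[l==i];z=np.percentile(P[:,2],90);T=P[abs(P[:,2]-z)<.004]
    (cx,cy),rad=cv2.minEnclosingCircle((T[:,:2]*1000).astype(np.float32))
    print(st,"topz",z.round(4),"mean",T.mean(0).round(4),"circ",round(cx,1),round(cy,1),round(rad,1))
E
python3 look.py w1
```

```text
t 2.15 tcp [0.5102 0.3449 0.2389] ang 37.95 w 0.0513 j [22.  9.  9. 90.  0. 74.] F [ 0.   0.3 -0.3]
[264 127  33  36 854] topz 0.0526 mean [0.4887 0.3757 0.0515] circ 488.3 375.6 14.4
[177 151  40  37 987] topz 0.0526 mean [0.4437 0.313  0.0516] circ 443.6 312.8 14.8
[341 177  35  38 936] topz 0.0522 mean [0.5719 0.3819 0.0513] circ 572.0 382.1 14.4
[264 204  32  40 933] topz 0.0524 mean [0.5333 0.3182 0.0515] circ 533.4 318.0 14.7
```

View pics/w1.png

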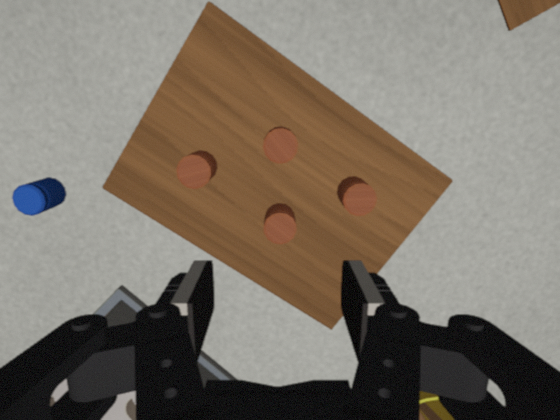

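The wrist view shows four spares on the board at (281,145), (196,171), (358,198) and (281,223), with the blue decoy at left. Their positions agree with the top view. Next the mould.

Emit:
jog_arm(
  travel=[
    [-21, -12, 0],
    [-21, -12, 0],
    [-21, -12, 0],
    [-21, -12, 0],
    [-21, -12, 0],
    [-21, -12, 0],
    [-21, -12, 0],
    [-21, -12, 0],
    [-21, -12, 0],
    [-21, -12, 0],
    [-21, -12, 0],
    [-21, -12, 0],
    [-21, -12, 0],
    [-21, -12, 0],
    [0, 0, 0],
    [0, 0, 0],
  ],
  yaw=[0, 0, 0, 0, 0, 0, 0, 0, 0, 0, 0, 0, 0, 0, 0, 0],
  grip=[60, 60, 60, 60, 60, 60, 60, 60, 60, 60, 60, 60, 60, 60, 60, 60],
)

```text
t: 3.8
tool_pos: [0.5587, 0.0107, 0.2393]
orientation: [[-0.616, 0.788, -0.0], [0.788, 0.616, 0.0], [0.0, 0.0, -1.0]]
wrist_force: [-0.9, -0.2, -0.5]
width: 0.0512
finger_force: 0.0
```

```bash
python3 look.py w2
```

```text
t 3.8 tcp [0.5587 0.0107 0.2393] ang 38.0 w 0.0512 j [-12.  -1.  -2.  89.   0.  40.] F [-0.9 -0.2 -0.5]
[ 245   24   41   45 1349] topz 0.0846 mean [0.4834 0.0922 0.0835] circ 483.5 92.3 14.4
[ 352  140   38   38 1099] topz 0.0843 mean [0.5973 0.0784 0.0833] circ 597.4 78.7 14.6
```

View pics/w2.png

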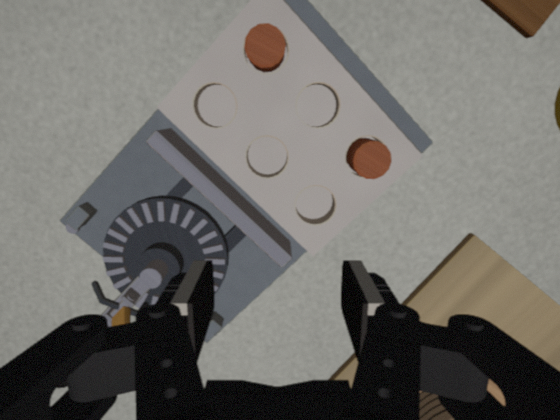

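The wrist view shows plugs at (265,46) and (370,158) and empty pockets at (216,105), (319,104), (267,156) and (315,203). I'll take the pocket centres from the depth holes, cast onto the plane of the mould's top.

```bash
cat > pockets.py <<'E'
import sys
from h import *
f=np.load(sys.argv[1],allow_pickle=True).item();C=cloud(f)
xc=np.array([np.cos(np.radians(-7)),np.sin(np.radians(-7))]);yc=np.array([-xc[1],xc[0]])
# mould top height
top=(abs(C[...,2]-.062)<.004); 
m=(C[...,2]<.0585)&(C[...,2]>.03)
n,l,s,c=cv2.connectedComponentsWithStats(m.astype(np.uint8))
for i in range(1,n):
    if 300<s[i][4]<3000:
        v,u=np.where(l==i)
        Z=np.median(C[top][:,2])
        P=np.array([pt(f,a,b,Z)[:2] for a,b in zip(u,v)])
        (cx,cy),rad=cv2.minEnclosingCircle((P*1000).astype(np.float32))
        hull=cv2.convexHull((P*1000).astype(np.float32));M=cv2.moments(hull)
        print(s[i],"floor",np.median(C[l==i][:,2]).round(4),"top",Z.round(4),"circ",round(cx,1),round(cy,1),round(rad,1),"hull",round(M["m10"]/M["m00"],1),round(M["m01"]/M["m00"],1),"diam",round(2*np.sqrt(M["m00"]/np.pi),1))
E
python3 pockets.py /tmp/w2.npy
```

```text
[ 297   83   42   44 1440] floor 0.0437 top 0.0615 circ 540.6 85.6 16.8 hull 540.6 85.6 diam 33.1
[ 194   84   43   43 1427] floor 0.0439 top 0.0615 circ 476.3 35.2 16.9 hull 476.6 35.3 diam 33.0
[ 154  129  138  136 2167] floor 0.0529 top 0.0615 circ 527.8 -21.1 78.6 hull 533.1 -22.0 diam 59.4
[ 247  136   41   41 1292] floor 0.0438 top 0.0615 circ 533.7 28.4 16.8 hull 533.7 28.5 diam 33.0
[ 296  186   39   38 1149] floor 0.0438 top 0.0615 circ 591.0 21.5 16.7 hull 590.9 21.5 diam 32.8
[ 65 206  25  24 324] floor 0.0318 top 0.0615 circ 436.9 -113.6 11.2 hull 437.2 -113.5 diam 17.7
[136 288  29  20 316] floor 0.0467 top 0.0615 circ 527.7 -138.6 16.4 hull 527.9 -139.2 diam 18.7
```

Emit:
jog_arm(
  travel=[
    [18.4, 12.1, 0],
    [18.4, 12.1, 0],
    [18.4, 12.1, 0],
    [18.4, 12.1, 0],
    [18.4, 12.1, 0],
    [18.4, 12.1, 0],
    [18.4, 12.1, 0],
    [18.4, 12.1, 0],
    [18.4, 12.1, 13],
    [18.4, 12.1, 13],
    [18.4, 12.1, 13],
    [18.4, 12.1, 13],
    [18.4, 12.1, 13],
    [18.4, 12.1, 13],
    [0, 0, 0],
    [0, 0, 0],
  ],
  yaw=[0, 0, 0, 0, 0, 0, 0, 0, 0, 0, 0, 0, 0, 0, 0, 0],
  grip=[60, 60, 60, 60, 60, 60, 60, 60, 60, 60, 60, 60, 60, 60, 60, 60],
)

```text
t: 5.45
tool_pos: [0.5328, 0.3183, 0.1612]
orientation: [[-0.618, 0.787, -0.001], [0.787, 0.618, -0.0], [0.0, -0.001, -1.0]]
wrist_force: [0.2, -1.0, -0.1]
width: 0.0512
finger_force: 0.0
```

```bash
cat > go.py <<'E'
import sys
from h import *
# usage: go.py x y z (mm): travel in tool axes (mm) to target TCP
s=r.sense();R=np.array(s["orientation"])
print("need tool mm",(R.T@(np.array([float(a) for a in sys.argv[1:4]])-s["tool_pos"]*1000)).round(1))
E
python3 look.py w3; python3 go.py 533.4 318.1 41
```

```text
t 5.45 tcp [0.5328 0.3183 0.1612] ang 38.14 w 0.0512 j [19. 10.  1. 82. -0. 71.] F [ 0.2 -1.  -0.1]
[ 257   78   46   47 1553] topz 0.0525 mean [0.4891 0.3754 0.0515] circ 489.4 375.4 14.3
[ 140  113   56   47 1885] topz 0.0525 mean [0.444  0.3128 0.0516] circ 443.9 312.5 14.9
[ 353  149   54   48 1764] topz 0.0522 mean [0.5721 0.3815 0.0514] circ 572.0 381.6 14.5
[ 257  184   42   51 1521] topz 0.0524 mean [0.5335 0.3179 0.0515] circ 533.9 318.0 14.7
need tool mm [3.000e-01 1.000e-01 1.208e+02]
```

Emit:
jog_arm(
  travel=[
    [0.3, 0, 20],
    [0, 0, 20],
    [0, 0, 20],
    [0, 0, 20],
    [0, 0, 15],
    [0, 0, 13],
    [0, 0, 13],
    [0, 0, 0],
    [0, 0, 0],
    [0, 0, 0],
    [0, 0, 0],
    [0, 0, 0],
    [0, 0, 0],
    [0, 0, 0],
    [0, 0, 0],
    [0, 0, -15],
    [0, 0, -20],
    [0, 0, -25],
    [0, 0, -25],
    [0, 0, 0],
  ],
  yaw=[0, 0, 0, 0, 0, 0, 0, 0, 0, 0, 0, 0, 0, 0, 0, 0, 0, 0, 0, 0],
  grip=[60, 60, 60, 60, 60, 60, 60, 60, 10, 10, 10, 10, 10, 10, 10, 10, 10, 10, 10, 10],
  force=30,
)

```text
t: 7.5
tool_pos: [0.5356, 0.3183, 0.1303]
orientation: [[-0.616, 0.788, 0.006], [0.788, 0.616, 0.002], [-0.002, 0.006, -1.0]]
wrist_force: [1.3, 0.4, 0.2]
width: 0.029
finger_force: 29.8
```

```bash
python3 look.py w4;python3 go.py 533.7 28.5 130
```

```text
t 7.5 tcp [0.5356 0.3183 0.1303] ang 38.01 w 0.029 j [19. 10. -1. 78.  0. 71.] F [1.3 0.4 0.2]
[ 248   70   52   54 1977] topz 0.0525 mean [0.489  0.3753 0.0516] circ 489.0 375.4 14.1
[ 114  111   67   53 2455] topz 0.0525 mean [0.444  0.3127 0.0516] circ 444.0 312.4 15.1
[ 358  150   62   55 2236] topz 0.0522 mean [0.5721 0.3812 0.0514] circ 572.0 381.6 14.3
[ 238  231   80  102 5536] topz 0.1412 mean [0.5351 0.319  0.1404] circ 535.6 318.7 15.1
need tool mm [-227.5 -179.2   -2.4]
```

View pics/w4.png

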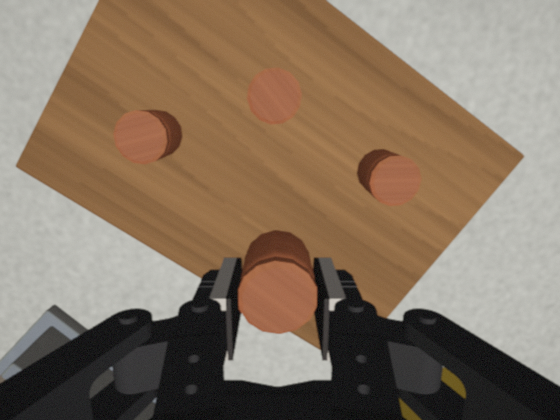

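The plug is held upright between the pads at about (278,290), centred on the TCP to within 0.7 mm. I'll carry it over the middle pocket.

Emit:
jog_arm(
  travel=[
    [0, 0, -10],
    [-16.2, -12.8, -10],
    [-16.2, -12.8, 0],
    [-16.2, -12.8, 0],
    [-16.2, -12.8, 0],
    [-16.2, -12.8, 0],
    [-16.2, -12.8, 0],
    [-16.2, -12.8, 0],
    [-16.2, -12.8, 0],
    [-16.2, -12.8, 0],
    [-16.2, -12.8, 0],
    [-16.2, -12.8, 0],
    [-16.2, -12.8, 0],
    [-16.2, -12.8, 5],
    [-16.2, -12.8, 10],
    [0, 0, 10],
    [0, 0, 5],
    [0, 0, 0],
    [0, 0, 0],
    [0, 0, 0],
  ],
  yaw=[0, 0, 0, 0, 0, 0, 0, 0, 0, 0, 0, 0, 0, 0, 0, 0, 0, 0, 0, 0],
  grip=[10, 10, 10, 10, 10, 10, 10, 10, 10, 10, 10, 10, 10, 10, 10, 10, 10, 10, 10, 10],
)

```text
t: 9.55
tool_pos: [0.5323, 0.0292, 0.1158]
orientation: [[-0.616, 0.787, 0.001], [0.787, 0.616, 0.0], [-0.0, 0.0, -1.0]]
wrist_force: [0.7, -0.4, -0.8]
width: 0.0286
finger_force: 29.9
```

```bash
python3 look.py w5;python3 pockets.py /tmp/w5.npy; python3 go.py 533.7 28.5 73
```

```text
t 9.55 tcp [0.5323 0.0292 0.1158] ang 38.06 w 0.0286 j [-11.  -5. -18.  77.   0.  41.] F [ 0.7 -0.4 -0.8]
[ 244   40   69   73 3711] topz 0.0844 mean [0.4831 0.0926 0.0835] circ 483.1 92.6 14.5
[ 414  220   66   66 2848] topz 0.0842 mean [0.597  0.0788 0.0833] circ 597.7 78.7 14.8
[ 238  240   79   94 4967] topz 0.1268 mean [0.5317 0.0301 0.126 ] circ 532.1 29.3 15.1
[ 247  213   64   38 1054] floor 0.0437 top 0.0615 circ 533.4 29.0 16.7 hull 530.6 32.9 diam 26.3
[  0 299  20  33 367] floor 0.0317 top 0.0615 circ 438.4 -100.7 10.4 hull 439.9 -98.0 diam 12.7
[ 238  314   76   71 1634] floor 0.0538 top 0.0615 circ 572.6 -21.5 29.8 hull 574.5 -23.5 diam 36.4
need tool mm [-1.3  0.7 42.8]
```

Emit:
jog_arm(
  travel=[
    [-1.5, 0.7, 0],
    [0, 0, 5],
    [0, 0, 8],
    [0, 0, 5],
    [0, 0, 4],
    [0, 0, 4],
    [0, 0, 4],
    [0, 0, 4],
    [0, 0, 4],
    [0, 0, 3],
    [0, 0, 1],
    [0, 0, 0],
    [0, 0, 0],
  ],
  yaw=[0, 0, 0, 0, 0, 0, 0, 0, 0, 0, 0, 0, 0],
  grip=[10, 10, 10, 10, 10, 10, 10, 10, 10, 10, 10, 10, 10],
)

```text
t: 10.9
tool_pos: [0.5337, 0.0278, 0.0734]
orientation: [[-0.616, 0.788, 0.0], [0.788, 0.616, 0.0], [-0.0, 0.0, -1.0]]
wrist_force: [0.1, -0.4, -1.2]
width: 0.0287
finger_force: 30.0
```

Emit:
jog_arm(
  travel=[
    [0, 0, 0],
    [0, 0, 0],
    [0, 0, 0],
    [0, 0, -10],
    [0, 0, -25],
    [0, 0, -25],
    [0, 0, -25],
    [23.3, 8.7, 0],
    [23.3, 8.7, 0],
    [23.3, 8.7, 0],
    [23.3, 8.7, 0],
    [23.3, 8.7, 0],
    [23.3, 8.7, 0],
    [23.3, 8.7, 0],
    [23.3, 8.7, 0],
    [23.3, 8.7, 0],
    [23.3, 8.7, 0],
    [23.3, 8.7, 0],
    [23.3, 8.7, 0],
    [0, 0, 0],
  ],
  yaw=[0, 0, 0, 0, 0, 0, 0, 0, 0, 0, 0, 0, 0, 0, 0, 0, 0, 0, 0, 0],
  grip=[50, 50, 50, 50, 60, 60, 60, 60, 60, 60, 60, 60, 60, 60, 60, 60, 60, 60, 60, 60],
)

```text
t: 12.9
tool_pos: [0.4428, 0.3146, 0.1592]
orientation: [[-0.618, 0.786, 0.001], [0.786, 0.618, 0.001], [0.0, 0.001, -1.0]]
wrist_force: [0.4, -0.9, 0.0]
width: 0.0515
finger_force: 0.0
```

```bash
python3 look.py w6; python3 go.py 444 312.7 41; python3 - <<'E'
from h import *
f=r.grab_frame("top");C=cloud(f);P=C[170:270,215:300].reshape(-1,3);P=P[abs(P[:,2]-.084)<.005]
for c in [(.5337,.0285),(.4834,.0922),(.5973,.0784)]:
    Q=P[np.hypot(P[:,0]-c[0],P[:,1]-c[1])<.025];print(c,len(Q),Q.mean(0).round(4))
E
```

```text
t 12.9 tcp [0.4428 0.3146 0.1592] ang 38.16 w 0.0515 j [ 22.  -4. -13.  81.   0.  73.] F [ 0.4 -0.9  0. ]
[ 360  157   52   50 1727] topz 0.0522 mean [0.4883 0.3752 0.0514] circ 488.6 375.6 14.7
[ 255  186   42   52 1585] topz 0.0524 mean [0.4432 0.3126 0.0515] circ 443.6 312.4 14.9
[ 446  218   61   54 1858] topz 0.052 mean [0.5715 0.3814 0.0512] circ 571.7 381.4 14.8
need tool mm [-1.000e+00  1.000e-01  1.181e+02]
(0.5337, 0.0285) 66 [0.5319 0.0294 0.0834]
(0.4834, 0.0922) 70 [0.4822 0.0929 0.084 ]
(0.5973, 0.0784) 64 [0.5972 0.0799 0.0838]
```

Emit:
jog_arm(
  travel=[
    [-1.2, 0, 20],
    [0, 0, 20],
    [0, 0, 20],
    [0, 0, 20],
    [0, 0, 14],
    [0, 0, 12],
    [0, 0, 12],
    [0, 0, 0],
    [0, 0, 0],
    [0, 0, 0],
    [0, 0, 0],
    [0, 0, 0],
    [0, 0, 0],
    [0, 0, 0],
    [0, 0, -15],
    [0, 0, -25],
    [0, 0, -25],
    [0, 0, -25],
    [0, 0, -15],
    [0, 0, 0],
  ],
  yaw=[0, 0, 0, 0, 0, 0, 0, 0, 0, 0, 0, 0, 0, 0, 0, 0, 0, 0, 0, 0],
  grip=[60, 60, 60, 60, 60, 60, 60, 60, 10, 10, 10, 10, 10, 10, 10, 10, 10, 10, 10, 10],
)

```text
t: 15.0
tool_pos: [0.4456, 0.312, 0.148]
orientation: [[-0.616, 0.788, 0.004], [0.788, 0.616, 0.001], [-0.001, 0.004, -1.0]]
wrist_force: [0.4, 0.1, -1.2]
width: 0.0289
finger_force: 29.7
```

Emit:
jog_arm(
  travel=[
    [-17, -10.3, 0],
    [-17, -10.3, 0],
    [-17, -10.3, 0],
    [-17, -10.3, 0],
    [-17, -10.3, 0],
    [-17, -10.3, 0],
    [-17, -10.3, 0],
    [-17, -10.3, 0],
    [-17, -10.3, 0],
    [-17, -10.3, 0],
    [-17, -10.3, 0],
    [-17, -10.3, 0],
    [-17, -10.3, 0],
    [-17, -10.3, 7],
    [0, 0, 10],
    [0, 0, 10],
    [0, 0, 0],
    [0, 0, 0],
    [0, 0, 0],
  ],
  yaw=[0, 0, 0, 0, 0, 0, 0, 0, 0, 0, 0, 0, 0, 0, 0, 0, 0, 0, 0],
  grip=[10, 10, 10, 10, 10, 10, 10, 10, 10, 10, 10, 10, 10, 10, 10, 10, 10, 10, 10],
)

```text
t: 16.9
tool_pos: [0.4774, 0.0357, 0.1186]
orientation: [[-0.616, 0.787, 0.0], [0.787, 0.616, 0.0], [-0.0, 0.0, -1.0]]
wrist_force: [0.2, 0.6, 0.1]
width: 0.029
finger_force: 29.8
```

```bash
python3 look.py w7; python3 go.py 476.4 35.3 73
```

```text
t 16.9 tcp [0.4774 0.0357 0.1186] ang 38.06 w 0.029 j [-11. -15. -27.  78.   0.  41.] F [0.2 0.6 0.1]
[ 331  134   66   65 3082] topz 0.0843 mean [0.4825 0.0927 0.0834] circ 482.7 92.7 14.5
[ 238  239   79   92 4856] topz 0.1297 mean [0.476  0.0375 0.1288] circ 476.8 36.8 15.2
[361 288  14  17  74] topz 0.0739 mean [0.533  0.042  0.0726] circ 533.6 41.8 4.3
[479 292  45  35 213] topz 0.0744 mean [0.5878 0.0833 0.073 ] circ 593.9 80.1 13.1
[ 485  301   58   51 2127] topz 0.0841 mean [0.5964 0.0789 0.0832] circ 597.1 78.6 14.8
need tool mm [ 0.5 -1.  45.7]
```

Emit:
jog_arm(
  travel=[
    [-0.7, -1, 0],
    [0, 0, 8],
    [0, 0, 8],
    [0, 0, 5],
    [0, 0, 4],
    [0, 0, 4],
    [0, 0, 4],
    [0, 0, 4],
    [0, 0, 4],
    [0, 0, 3],
    [0, 0, 1],
    [0, 0, 0],
    [0, 0, 0],
  ],
  yaw=[0, 0, 0, 0, 0, 0, 0, 0, 0, 0, 0, 0, 0],
  grip=[10, 10, 10, 10, 10, 10, 10, 10, 10, 10, 10, 10, 10],
)

```text
t: 18.25
tool_pos: [0.4771, 0.0339, 0.0734]
orientation: [[-0.616, 0.788, 0.0], [0.788, 0.616, 0.0], [-0.0, 0.0, -1.0]]
wrist_force: [0.4, -0.2, -0.7]
width: 0.0288
finger_force: 29.8
```

Emit:
jog_arm(
  travel=[
    [0, 0, 0],
    [0, 0, 0],
    [0, 0, 0],
    [0, 0, -10],
    [0, 0, -25],
    [0, 0, -25],
    [0, 0, -25],
    [20.5, 17.2, 0],
    [20.5, 17.2, 0],
    [20.5, 17.2, 0],
    [20.5, 17.2, 0],
    [20.5, 17.2, 0],
    [20.5, 17.2, 0],
    [20.5, 17.2, 0],
    [20.5, 17.2, 0],
    [20.5, 17.2, 0],
    [20.5, 17.2, 0],
    [20.5, 17.2, 0],
    [20.5, 17.2, 0],
    [14, 12, 0],
  ],
  yaw=[0, 0, 0, 0, 0, 0, 0, 0, 0, 0, 0, 0, 0, 0, 0, 0, 0, 0, 0, 0],
  grip=[50, 50, 50, 50, 60, 60, 60, 60, 60, 60, 60, 60, 60, 60, 60, 60, 60, 60, 60, 60],
)

```text
t: 20.25
tool_pos: [0.4888, 0.375, 0.159]
orientation: [[-0.616, 0.787, 0.0], [0.787, 0.616, 0.0], [0.0, 0.001, -1.0]]
wrist_force: [-0.0, -0.2, 0.3]
width: 0.0515
finger_force: 0.0
```

```bash
python3 look.py w8; python3 go.py 488.5 375.5 41; cat > seats.py <<'E'
from h import *
f=r.grab_frame("top");C=cloud(f);P=C[170:270,215:300].reshape(-1,3);P=P[abs(P[:,2]-.084)<.012]
for c in [(.4834,.0922),(.5406,.0856),(.5973,.0784),(.4764,.0353),(.5337,.0285),(.591,.0215)]:
    Q=P[(np.hypot(P[:,0]-c[0],P[:,1]-c[1])<.023)&(P[:,2]>.075)];print(c,len(Q),Q.mean(0).round(4) if len(Q) else "")
E
python3 seats.py
```

```text
t 20.25 tcp [0.4888 0.375  0.159 ] ang 38.05 w 0.0515 j [25.  9.  0. 81.  0. 77.] F [-0.  -0.2  0.3]
[ 258  182   43   50 1535] topz 0.0524 mean [0.4887 0.3768 0.0516] circ 488.6 376.6 14.1
[ 350  241   49   48 1061] topz 0.0522 mean [0.5719 0.3887 0.0514] circ 571.9 383.7 13.9
need tool mm [ -0.9  -1.1 117.9]
(0.4834, 0.0922) 79 [0.482  0.0928 0.0834]
(0.5406, 0.0856) 0 
(0.5973, 0.0784) 77 [0.5966 0.0791 0.0846]
(0.4764, 0.0353) 78 [0.4753 0.035  0.0843]
(0.5337, 0.0285) 78 [0.5322 0.0283 0.0842]
(0.591, 0.0215) 0
```

Emit:
jog_arm(
  travel=[
    [-0.2, -0.3, 20],
    [0, 0, 20],
    [0, 0, 20],
    [0, 0, 20],
    [0, 0, 14],
    [0, 0, 12],
    [0, 0, 12],
    [0, 0, 0],
    [0, 0, 0],
    [0, 0, 0],
    [0, 0, 0],
    [0, 0, 0],
    [0, 0, 0],
    [0, 0, 0],
    [0, 0, -15],
    [0, 0, -25],
    [0, 0, -25],
    [0, 0, -25],
    [0, 0, -15],
    [0, 0, 0],
  ],
  yaw=[0, 0, 0, 0, 0, 0, 0, 0, 0, 0, 0, 0, 0, 0, 0, 0, 0, 0, 0, 0],
  grip=[60, 60, 60, 60, 60, 60, 60, 60, 10, 10, 10, 10, 10, 10, 10, 10, 10, 10, 10, 10],
)

```text
t: 22.35
tool_pos: [0.4901, 0.3736, 0.1482]
orientation: [[-0.616, 0.788, 0.004], [0.788, 0.616, 0.002], [-0.001, 0.004, -1.0]]
wrist_force: [0.6, 0.0, 0.1]
width: 0.0291
finger_force: 29.8
```

Emit:
jog_arm(
  travel=[
    [-18.6, -9.9, 0],
    [-18.6, -9.9, 0],
    [-18.6, -9.9, 0],
    [-18.6, -9.9, 0],
    [-18.6, -9.9, 0],
    [-18.6, -9.9, 0],
    [-18.6, -9.9, 0],
    [-18.6, -9.9, 0],
    [-18.6, -9.9, 0],
    [-18.6, -9.9, 0],
    [-18.6, -9.9, 0],
    [-18.6, -9.9, 0],
    [-18.6, -9.9, 0],
    [-18.6, -9.9, 7],
    [0, 0, 10],
    [0, 0, 10],
    [0, 0, 0],
    [0, 0, 0],
    [0, 0, 0],
  ],
  yaw=[0, 0, 0, 0, 0, 0, 0, 0, 0, 0, 0, 0, 0, 0, 0, 0, 0, 0, 0],
  grip=[10, 10, 10, 10, 10, 10, 10, 10, 10, 10, 10, 10, 10, 10, 10, 10, 10, 10, 10],
)

```text
t: 24.25
tool_pos: [0.54, 0.0831, 0.1186]
orientation: [[-0.616, 0.787, 0.0], [0.787, 0.616, 0.0], [-0.0, 0.0, -1.0]]
wrist_force: [0.3, 0.5, 0.3]
width: 0.0287
finger_force: 29.8
```

```bash
python3 look.py w9; python3 go.py 540.6 85.4 73
```

```text
t 24.25 tcp [0.54   0.0831 0.1186] ang 38.06 w 0.0287 j [ -5.  -3. -16.  77.   0.  47.] F [0.3 0.5 0.3]
[ 161  130   68   66 3248] topz 0.0845 mean [0.4833 0.0935 0.0835] circ 483.3 93.2 14.8
[  82  213   69   65 2985] topz 0.0844 mean [0.4764 0.0364 0.0836] circ 476.5 35.6 14.8
[ 238  237   80   91 4786] topz 0.1296 mean [0.5381 0.0857 0.1287] circ 538.5 85.1 14.9
[360 288  29  31 284] topz 0.084 mean [0.598  0.0917 0.0828] circ 597.3 91.0 7.5
need tool mm [ 1.7  1.9 45.8]
```

Emit:
jog_arm(
  travel=[
    [-0.9, 1.9, 0],
    [0, 0, 8],
    [0, 0, 8],
    [0, 0, 5],
    [0, 0, 4],
    [0, 0, 4],
    [0, 0, 4],
    [0, 0, 4],
    [0, 0, 4],
    [0, 0, 3],
    [0, 0, 1],
    [0, 0, 0],
    [0, 0, 0],
  ],
  yaw=[0, 0, 0, 0, 0, 0, 0, 0, 0, 0, 0, 0, 0],
  grip=[10, 10, 10, 10, 10, 10, 10, 10, 10, 10, 10, 10, 10],
)

```text
t: 25.6
tool_pos: [0.5421, 0.0829, 0.0734]
orientation: [[-0.616, 0.788, 0.0], [0.788, 0.616, 0.0], [-0.0, 0.0, -1.0]]
wrist_force: [-0.6, 0.1, -0.5]
width: 0.0289
finger_force: 29.9
```

Emit:
jog_arm(
  travel=[
    [0, 0, 0],
    [0, 0, 0],
    [0, 0, 0],
    [0, 0, -10],
    [0, 0, -25],
    [0, 0, -25],
    [0, 0, -25],
    [18.1, 17.3, 0],
    [18.1, 17.3, 0],
    [18.1, 17.3, 0],
    [18.1, 17.3, 0],
    [18.1, 17.3, 0],
    [18.1, 17.3, 0],
    [18.1, 17.3, 0],
    [18.1, 17.3, 0],
    [18.1, 17.3, 0],
    [18.1, 17.3, 0],
    [18.1, 17.3, 0],
    [18.1, 17.3, 0],
    [0, 0, 0],
  ],
  yaw=[0, 0, 0, 0, 0, 0, 0, 0, 0, 0, 0, 0, 0, 0, 0, 0, 0, 0, 0, 0],
  grip=[50, 50, 50, 50, 60, 60, 60, 60, 60, 60, 60, 60, 60, 60, 60, 60, 60, 60, 60, 60],
)

```text
t: 27.6
tool_pos: [0.5715, 0.3845, 0.1587]
orientation: [[-0.618, 0.786, 0.0], [0.786, 0.618, 0.001], [0.0, 0.001, -1.0]]
wrist_force: [0.3, -0.0, 0.4]
width: 0.051
finger_force: 0.0
```

```bash
python3 look.py w10; python3 go.py 572 381.7 41; python3 seats.py
```

```text
t 27.6 tcp [0.5715 0.3845 0.1587] ang 38.14 w 0.051 j [23. 22. 15. 83.  0. 75.] F [ 0.3 -0.   0.4]
[ 255  187   43   52 1578] topz 0.0524 mean [0.5726 0.3824 0.0515] circ 573.2 382.1 14.8
need tool mm [ -1.3  -0.6 117.7]
(0.4834, 0.0922) 79 [0.4821 0.0927 0.0839]
(0.5406, 0.0856) 78 [0.5393 0.0847 0.0838]
(0.5973, 0.0784) 76 [0.5969 0.0792 0.0839]
(0.4764, 0.0353) 78 [0.4753 0.0351 0.084 ]
(0.5337, 0.0285) 79 [0.5321 0.0282 0.0836]
(0.591, 0.0215) 0
```

Emit:
jog_arm(
  travel=[
    [0, 0, 20],
    [0, 0, 20],
    [0, 0, 20],
    [0, 0, 20],
    [0, 0, 14],
    [0, 0, 12],
    [0, 0, 12],
    [0, 0, 0],
    [0, 0, 0],
    [0, 0, 0],
    [0, 0, 0],
    [0, 0, 0],
    [0, 0, 0],
    [0, 0, 0],
    [0, 0, -15],
    [0, 0, -25],
    [0, 0, -25],
    [0, 0, -25],
    [0, 0, -15],
    [0, 0, 0],
  ],
  yaw=[0, 0, 0, 0, 0, 0, 0, 0, 0, 0, 0, 0, 0, 0, 0, 0, 0, 0, 0, 0],
  grip=[60, 60, 60, 60, 60, 60, 60, 60, 10, 10, 10, 10, 10, 10, 10, 10, 10, 10, 10, 10],
)

```text
t: 29.7
tool_pos: [0.573, 0.3825, 0.1484]
orientation: [[-0.616, 0.788, 0.004], [0.788, 0.616, 0.002], [-0.001, 0.004, -1.0]]
wrist_force: [0.7, -0.4, -0.6]
width: 0.0287
finger_force: 29.8
```

Emit:
jog_arm(
  travel=[
    [-19.7, -13.8, 0],
    [-19.7, -13.8, 0],
    [-19.7, -13.8, 0],
    [-19.7, -13.8, 0],
    [-19.7, -13.8, 0],
    [-19.7, -13.8, 0],
    [-19.7, -13.8, 0],
    [-19.7, -13.8, 0],
    [-19.7, -13.8, 0],
    [-19.7, -13.8, 0],
    [-19.7, -13.8, 0],
    [-19.7, -13.8, 0],
    [-19.7, -13.8, 0],
    [-19.7, -13.8, 0],
    [-19.7, -13.8, 7],
    [0, 0, 10],
    [0, 0, 10],
    [0, 0, 0],
    [0, 0, 0],
    [0, 0, 0],
  ],
  yaw=[0, 0, 0, 0, 0, 0, 0, 0, 0, 0, 0, 0, 0, 0, 0, 0, 0, 0, 0, 0],
  grip=[10, 10, 10, 10, 10, 10, 10, 10, 10, 10, 10, 10, 10, 10, 10, 10, 10, 10, 10, 10],
)

```text
t: 31.7
tool_pos: [0.5908, 0.0223, 0.1186]
orientation: [[-0.617, 0.787, 0.0], [0.787, 0.617, 0.0], [-0.0, 0.0, -1.0]]
wrist_force: [0.3, -0.4, 0.7]
width: 0.0287
finger_force: 29.9
```

```bash
python3 look.py w11; python3 go.py 591 21.4 73
```

```text
t 31.7 tcp [0.5908 0.0223 0.1186] ang 38.06 w 0.0287 j [-11.   5.  -8.  77.   0.  41.] F [ 0.3 -0.4  0.7]
[155   0  44   9 281] topz 0.0838 mean [0.4916 0.0825 0.0825] circ 490.6 83.6 8.7
[181   0  26  12  64] topz 0.0745 mean [0.4958 0.0873 0.0732] circ 494.6 86.6 5.8
[  51   40   87   72 4207] topz 0.0845 mean [0.477  0.0356 0.0836] circ 476.7 35.1 14.9
[ 242   42   68   72 3553] topz 0.0845 mean [0.5408 0.0845 0.0835] circ 541.0 84.6 14.6
[ 333  135   65   67 3159] topz 0.0843 mean [0.5977 0.0787 0.0834] circ 598.0 79.0 14.7
[ 155  136   71   67 3341] topz 0.0844 mean [0.5337 0.0286 0.0835] circ 533.7 28.2 14.8
[ 238  240   79   94 5087] topz 0.1295 mean [0.5904 0.0229 0.1287] circ 590.8 22.3 15.1
need tool mm [-0.6 -0.4 45.8]
```

Emit:
jog_arm(
  travel=[
    [-0.7, -0.3, 0],
    [0, 0, 8],
    [0, 0, 8],
    [0, 0, 5],
    [0, 0, 4],
    [0, 0, 4],
    [0, 0, 4],
    [0, 0, 4],
    [0, 0, 4],
    [0, 0, 3],
    [0, 0, 1],
    [0, 0, 0],
    [0, 0, 0],
  ],
  yaw=[0, 0, 0, 0, 0, 0, 0, 0, 0, 0, 0, 0, 0],
  grip=[10, 10, 10, 10, 10, 10, 10, 10, 10, 10, 10, 10, 10],
)

```text
t: 33.05
tool_pos: [0.591, 0.0209, 0.0734]
orientation: [[-0.616, 0.788, 0.0], [0.788, 0.616, 0.0], [-0.0, 0.0, -1.0]]
wrist_force: [0.4, -0.3, -0.9]
width: 0.0288
finger_force: 29.9
```

Emit:
jog_arm(
  travel=[
    [0, 0, 0],
    [0, 0, 0],
    [0, 0, 0],
    [0, 0, -10],
    [0, 0, -25],
    [0, 0, -25],
    [0, 0, -25],
    [0, 0, -25],
    [0, 0, -25],
    [0, 0, 0],
    [0, 0, 0],
  ],
  yaw=[0, 0, 0, 0, 0, 0, 0, 0, 0, 0, 0],
  grip=[50, 50, 50, 50, 20, 0, 0, 0, 0, 0, 0],
)

```text
t: 34.15
tool_pos: [0.5913, 0.0207, 0.2094]
orientation: [[-0.616, 0.788, 0.002], [0.788, 0.616, -0.0], [-0.001, 0.001, -1.0]]
wrist_force: [0.8, -0.0, -0.3]
width: 0.0001
finger_force: 0.0
```

```bash
python3 look.py w12; python3 seats.py; cat > ratchet.py <<'E'
from h import *
import sys
def handle(f):
    C=cloud(f);P=C.reshape(-1,3);I=f["img"].reshape(-1,3);H=cv2.cvtColor(f["img"],cv2.COLOR_BGR2HSV).reshape(-1,3)
    near=np.hypot(P[:,0]-.515,P[:,1]+.107)<.16
    k=P[near&(abs(P[:,2]-.104)<.006)&(H[:,2]<70)]
    b=P[near&(P[:,2]>.08)&(H[:,0]>14)&(H[:,0]<32)&(H[:,1]>110)]
    w=P[near&(P[:,2]>.064)&(P[:,2]<.08)&(np.hypot(P[:,0]-.517,P[:,1]+.107)<.02)]
    ax=np.array([.517,-.107])
    out={}
    if len(k): c=(k[:,:2].min(0)+k[:,:2].max(0))/2;d=c-ax;out["knob"]=(len(k),c.round(4),k[:,2].mean().round(4),"len",np.hypot(*d).round(4),"handle",round(np.radians(-97)-np.arctan2(d[1],d[0]),3))
    if len(b):
        t=b[b[:,2]>b[:,2].max()-.008];out["lever"]=(len(b),t.mean(0).round(4))
        if len(k):
            n=d/np.hypot(*d);q=t.mean(0)[:2]-ax;out["lever off CCW+ / along"]=((q[1]*n[0]-q[0]*n[1]).round(4),(q@n).round(4))
    if len(w): out["hub"]=(len(w),w.mean(0).round(4))
    return out
if __name__=="__main__":
  for n in sys.argv[1:]:
    for k,v in handle(r.grab_frame(n)).items(): print(n,k,v)
E
python3 ratchet.py top scene
```

```text
t 34.15 tcp [0.5913 0.0207 0.2094] ang 38.0 w 0.0001 j [-11.   4.   1.  86.   0.  41.] F [ 0.8 -0.  -0.3]
[ 190    0   50   43 1659] topz 0.0846 mean [0.4845 0.0913 0.0835] circ 483.5 92.8 14.8
[ 131   63   54   46 1737] topz 0.0845 mean [0.4767 0.0354 0.0836] circ 476.8 35.1 14.7
[ 255   63   43   46 1494] topz 0.0845 mean [0.5405 0.0845 0.0835] circ 540.8 84.6 14.5
[ 197  125   45   44 1411] topz 0.0845 mean [0.5336 0.0283 0.0835] circ 533.9 28.3 14.6
[ 314  125   44   43 1371] topz 0.0844 mean [0.5976 0.0786 0.0834] circ 597.6 78.6 14.5
[ 257  179   40   46 1288] topz 0.0844 mean [0.5907 0.021  0.0835] circ 590.9 20.9 14.5
(0.4834, 0.0922) 0 
(0.5406, 0.0856) 0 
(0.5973, 0.0784) 0 
(0.4764, 0.0353) 4 [0.4752 0.0217 0.0828]
(0.5337, 0.0285) 19 [0.5315 0.0187 0.0831]
(0.591, 0.0215) 0 
top knob (51, array([ 0.5049, -0.22  ]), np.float64(0.1032), 'len', np.float64(0.1137), 'handle', np.float64(-0.015))
top lever (95, array([ 0.411 , -0.0646,  1.5005]))
top lever off CCW+ / along (np.float64(-0.11), np.float64(-0.0308))
top hub (80, array([ 0.5158, -0.1067,  0.0686]))
scene knob (51, array([ 0.5085, -0.2198]), np.float64(0.1035), 'len', np.float64(0.1132), 'handle', np.float64(-0.047))
scene lever (46, array([ 0.5317, -0.1547,  0.1137]))
scene lever off CCW+ / along (np.float64(0.0182), np.float64(0.0464))
scene hub (127, array([ 0.523 , -0.1061,  0.0699]))
```

All six plugs sit at the same height, with tops at 0.0835–0.0845 m. Next I'll turn the closed gripper so the fingers close across the handle, and go beside the lever on its counter-clockwise (+x) side.

Emit:
jog_arm(
  travel=[
    [0, 0, 0],
    [0, 0, 0],
    [0, 0, 0],
    [0, 0, 0],
    [0, 0, 0],
    [0, 0, 0],
    [-20.5, 0, 0],
    [-20.5, 0, 0],
    [-20.5, 0, 0],
    [-20.5, 0, 0],
    [-20.5, 0, 0],
    [-20.5, 0, 0],
    [-20.5, 0, 0],
    [-20.5, 0, 0],
    [-20.5, 0, 0],
    [0, 0, 0],
  ],
  yaw=[7.5, 7.5, 7.5, 7.5, 7.5, 7.5, 0, 0, 0, 0, 0, 0, 0, 0, 0, 0],
  grip=[0, 0, 0, 0, 0, 0, 0, 0, 0, 0, 0, 0, 0, 0, 0, 0],
)

```text
t: 35.95
tool_pos: [0.5677, -0.1642, 0.2073]
orientation: [[0.124, 0.992, -0.001], [0.992, -0.124, 0.0], [0.0, -0.001, -1.0]]
wrist_force: [-0.7, 0.2, 0.0]
width: -0.0001
finger_force: 0.0
```

```bash
python3 look.py w13; python3 go.py 568.6 -162.1 105; python3 seats.py; python3 ratchet.py wrist scene
```

```text
t 35.95 tcp [ 0.5677 -0.1642  0.2073] ang -7.13 w -0.0001 j [-29.   4.   0.  86.  -0.  68.] F [-0.7  0.2  0. ]
need tool mm [  0.8   0.7 102.4]
(0.4834, 0.0922) 78 [0.4819 0.0926 0.0836]
(0.5406, 0.0856) 77 [0.5395 0.0848 0.0837]
(0.5973, 0.0784) 75 [0.5968 0.0795 0.0835]
(0.4764, 0.0353) 78 [0.4753 0.0351 0.0834]
(0.5337, 0.0285) 77 [0.5324 0.0284 0.0839]
(0.591, 0.0215) 75 [0.59   0.0206 0.0834]
wrist knob (759, array([ 0.506 , -0.2199]), np.float64(0.1031), 'len', np.float64(0.1134), 'handle', np.float64(-0.025))
wrist lever (1101, array([ 0.5765, -0.0952,  0.3419]))
wrist lever off CCW+ / along (np.float64(0.058), np.float64(-0.0175))
wrist hub (1640, array([ 0.5196, -0.1063,  0.068 ]))
scene knob (48, array([ 0.5079, -0.2186]), np.float64(0.1037), 'len', np.float64(0.112), 'handle', np.float64(-0.041))
scene lever (50, array([ 0.5316, -0.1553,  0.1149]))
scene lever off CCW+ / along (np.float64(0.0185), np.float64(0.0469))
scene hub (117, array([ 0.5223, -0.1059,  0.0701]))
```

View pics/w13.png

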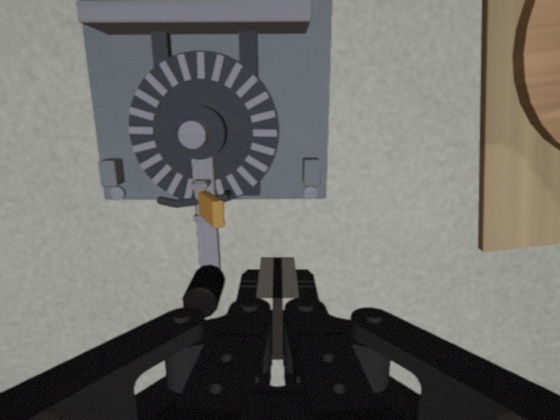

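The wrist view shows the lever paddle at (211,208), leaning right (+x) of the bar, with the knob at (203,290) and the fingers to their right. I'll measure the lever within sane heights, including the small dark arms near it.

```bash
sed -i 's/(P\[:,2\]>.08)&(H/(P[:,2]>.08)\&(P[:,2]<.13)\&(H/' ratchet.py; python3 - <<'E'
from ratchet import *
f=np.load("/tmp/w13.npy",allow_pickle=True).item();print(handle(f));C=cloud(f)
for u,v in[(165,201),(185,203),(226,195),(200,185),(207,205),(218,210),(207,240),(192,133),(213,130),(109,173)]: print(u,v,C[v,u].round(4))
E
```

```text
{'knob': (803, array([ 0.506, -0.22 ]), np.float64(0.1032), 'len', np.float64(0.1135), 'handle', np.float64(-0.025)), 'lever': (696, array([ 0.5298, -0.1553,  0.1128])), 'lever off CCW+ / along': (np.float64(0.0175), np.float64(0.0468)), 'hub': (1651, array([ 0.5196, -0.1064,  0.068 ]))}
165 201 [ 0.488  -0.1508  0.0788]
185 203 [ 0.503  -0.1532  0.0824]
226 195 [ 0.5302 -0.1542  0.0673]
200 185 [ 0.515  -0.1424  0.0789]
207 205 [ 0.523  -0.1517  0.1039]
218 210 [ 0.5315 -0.1534  0.114 ]
207 240 [ 0.5087 -0.1892  0.0619]
192 133 [ 0.5181 -0.1059  0.0878]
213 130 [ 0.5287 -0.1063  0.0682]
109 173 [ 0.4307 -0.1313  0.0311]
```

Emit:
jog_arm(
  travel=[
    [0.8, 0.7, 25],
    [0, 0, 25],
    [0, 0, 25],
    [0, 0, 20],
    [0, 0, 7],
    [0, 0, 0],
    [0, -8, 0],
    [0, -6, 0],
    [0, -5, 0],
    [0, -5, 0],
    [0, -5, 0],
    [0, -5, 0],
    [0, -5, 0],
    [0, -4, 0],
    [0, -3, 0],
    [0, 0, 0],
    [0, 0, 0],
  ],
  yaw=[0, 0, 0, 0, 0, 0, 0, 0, 0, 0, 0, 0, 0, 0, 0, 0, 0],
  grip=[0, 0, 0, 0, 0, 0, 0, 0, 0, 0, 0, 0, 0, 0, 0, 0, 0],
)

```text
t: 37.85
tool_pos: [0.5236, -0.156, 0.1063]
orientation: [[0.122, 0.993, 0.0], [0.993, -0.122, 0.0], [0.0, 0.0, -1.0]]
wrist_force: [1.0, 0.9, 0.5]
width: 0.0001
finger_force: 0.0
```

Emit:
jog_arm(
  travel=[
    [0, 10, -10],
    [0, 10, -20],
    [0, 0, -25],
    [0, 0, -25],
    [0, 0, 0],
  ],
  yaw=[0, 0, 0, 0, 0],
  grip=[0, 0, 0, 0, 0],
)

```text
t: 38.35
tool_pos: [0.5451, -0.1593, 0.1901]
orientation: [[0.122, 0.993, 0.005], [0.993, -0.122, -0.003], [-0.002, 0.005, -1.0]]
wrist_force: [0.3, 0.0, 0.3]
width: 0.0003
finger_force: 0.0
```

```bash
python3 look.py w14; python3 ratchet.py wrist scene
```

```text
t 38.35 tcp [ 0.5451 -0.1593  0.1901] ang -6.99 w 0.0003 j [-29.  -0.  -6.  84.   0.  68.] F [0.3 0.  0.3]
wrist knob (251, array([ 0.5016, -0.2126]), np.float64(0.1025), 'len', np.float64(0.1067), 'handle', np.float64(0.023))
wrist lever (1077, array([ 0.5014, -0.1522,  0.1145]))
wrist lever off CCW+ / along (np.float64(-0.0089), np.float64(0.0469))
wrist hub (1889, array([ 0.5188, -0.1061,  0.0678]))
scene knob (53, array([ 0.5083, -0.2185]), np.float64(0.1037), 'len', np.float64(0.1118), 'handle', np.float64(-0.045))
scene lever (97, array([ 0.5016, -0.152 ,  0.1155]))
scene lever off CCW+ / along (np.float64(-0.0118), np.float64(0.0461))
scene hub (121, array([ 0.523 , -0.106 ,  0.0705]))
```

The pawl has flipped: the lever tip is now on the -x side, about -0.27 rad, so it is resting on a tooth. Now I'll measure the jaw gap from w2 and go straddle the knob.

Emit:
jog_arm(
  travel=[
    [-13, -6.3, 0],
    [-13, -6.3, 0],
    [-13, -6.3, 0],
    [-13, -6.3, 0],
    [-13, -6.3, 0],
    [0, 0, 0],
    [0, 0, 0],
    [0, 0, 0],
  ],
  yaw=[0, 0, 0, 0, 0, 0, 0, 0],
  grip=[60, 60, 60, 60, 60, 60, 60, 60],
)

```text
t: 39.3
tool_pos: [0.5043, -0.219, 0.1863]
orientation: [[0.122, 0.993, 0.0], [0.993, -0.122, 0.0], [0.0, 0.0, -1.0]]
wrist_force: [-0.1, 0.7, -0.2]
width: 0.0513
finger_force: 0.0
```

```bash
cat > jaw.py <<'E'
from ratchet import *
def gap(f):
    C=cloud(f).reshape(-1,3);a=np.radians(-7);xc=np.array([np.cos(a),np.sin(a)]);yc=np.array([-xc[1],xc[0]])
    q=C[:,:2]-np.array([.5178,-.106]);x=q@xc;y=q@yc
    m=(abs(C[:,2]-.061)<.004)&(abs(x)<.065)
    j=y[m&(y>.045)&(y<.0995)];b=y[m&(y>.0985)&(y<.15)]
    h=np.histogram(y[m],np.arange(.05,.13,.002))
    return h
if __name__=="__main__":
    import sys
    for n in sys.argv[1:]:
        f=np.load(n,allow_pickle=True).item() if "/" in n else r.grab_frame(n)
        h=gap(f);print(n,[(int(round(e*1000)),int(c)) for e,c in zip(h[1],h[0])])
E
python3 jaw.py /tmp/w2.npy /tmp/w11.npy top; python3 look.py w15; python3 ratchet.py wrist scene; python3 go.py 506 -220 80
```

```text
/tmp/w2.npy [(50, 0), (52, 0), (54, 0), (56, 0), (58, 0), (60, 0), (62, 0), (64, 0), (66, 0), (68, 0), (70, 0), (72, 69), (74, 327), (76, 338), (78, 341), (80, 339), (82, 332), (84, 369), (86, 191), (88, 0), (90, 0), (92, 0), (94, 0), (96, 0), (98, 0), (100, 65), (102, 358), (104, 365), (106, 364), (108, 373), (110, 361), (112, 376), (114, 367), (116, 369), (118, 354), (120, 226), (122, 213), (124, 180), (126, 170)]
/tmp/w11.npy [(50, 0), (52, 0), (54, 0), (56, 0), (58, 0), (60, 0), (62, 0), (64, 0), (66, 0), (68, 0), (70, 0), (72, 106), (74, 656), (76, 723), (78, 754), (80, 747), (82, 743), (84, 807), (86, 560), (88, 0), (90, 0), (92, 0), (94, 0), (96, 0), (98, 0), (100, 127), (102, 796), (104, 794), (106, 807), (108, 801), (110, 830), (112, 799), (114, 676), (116, 625), (118, 590), (120, 537), (122, 473), (124, 429), (126, 420)]
top [(50, 0), (52, 0), (54, 0), (56, 0), (58, 0), (60, 0), (62, 0), (64, 0), (66, 0), (68, 0), (70, 0), (72, 8), (74, 19), (76, 17), (78, 20), (80, 23), (82, 17), (84, 19), (86, 7), (88, 0), (90, 0), (92, 0), (94, 0), (96, 0), (98, 0), (100, 1), (102, 19), 
[... 170 characters left out ...]
ng -6.97 w 0.0512 j [-37.  -3.  -9.  84.   0.  60.] F [ 0.5  0.6 -0. ]
wrist knob (1297, array([ 0.505 , -0.2205]), np.float64(0.1034), 'len', np.float64(0.1141), 'handle', np.float64(-0.017))
wrist lever (1033, array([ 0.5005, -0.1531,  0.1149]))
wrist lever off CCW+ / along (np.float64(-0.0115), np.float64(0.0476))
wrist hub (2324, array([ 0.5175, -0.1083,  0.0678]))
scene knob (53, array([ 0.5076, -0.2188]), np.float64(0.1034), 'len', np.float64(0.1122), 'handle', np.float64(-0.038))
scene lever (97, array([ 0.5021, -0.1525,  0.1155]))
scene lever off CCW+ / along (np.float64(-0.0111), np.float64(0.0466))
scene hub (122, array([ 0.5231, -0.1054,  0.0701]))
need tool mm [ -1.1   1.7 106.3]
```

Emit:
jog_arm(
  travel=[
    [-1.6, 0.7, 20],
    [0, 0, 25],
    [0, 0, 25],
    [0, 0, 20],
    [0, 0, 10],
    [0, 0, 6],
    [0, 0, 0],
    [0, 0, 0],
    [0, 0, 0],
    [0, 0, 0],
  ],
  yaw=[0, 0, 0, 0, 0, 0, 0, 0, 0, 0],
  grip=[60, 60, 60, 60, 60, 60, 36, 36, 36, 36],
  force=20,
)

```text
t: 40.5
tool_pos: [0.5051, -0.2211, 0.0811]
orientation: [[0.122, 0.993, 0.001], [0.993, -0.122, -0.001], [-0.001, 0.001, -1.0]]
wrist_force: [0.8, -0.0, 0.2]
width: 0.031
finger_force: 0.0
```

```bash
python3 look.py w16; python3 ratchet.py scene
```

```text
t 40.5 tcp [ 0.5051 -0.2211  0.0811] ang -7.0 w 0.031 j [-37.  -1. -18.  73.   0.  60.] F [ 0.8 -0.   0.2]
scene knob (60, array([ 0.5109, -0.2179]), np.float64(0.1039), 'len', np.float64(0.1111), 'handle', np.float64(-0.067))
scene lever (97, array([ 0.5022, -0.153 ,  0.116 ]))
scene lever off CCW+ / along (np.float64(-0.0122), np.float64(0.0468))
scene hub (122, array([ 0.5229, -0.106 ,  0.0702]))
```

View pics/w16.png

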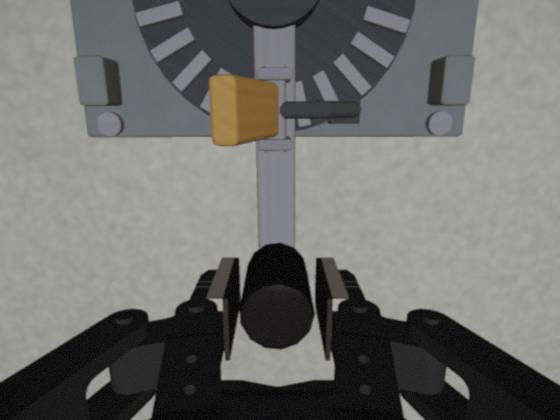

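Knob (278,305) sits between the pads and the lever leans left, the clockwise side. First I'll swing it to the counter-clockwise end (+tool y).

Emit:
jog_arm(
  travel=[
    [0.1, 4.6, 0],
    [0.3, 4.6, 0],
    [0.5, 4.6, 0],
    [0.7, 4.6, 0],
    [0.8, 4.5, 0],
    [1, 4.5, 0],
    [1.2, 4.4, 0],
    [1.3, 4.4, 0],
    [1.5, 4.3, 0],
    [1.7, 4.3, 0],
    [1.9, 4.2, 0],
    [2, 4.1, 0],
    [0, 0, 0],
  ],
  yaw=[0, 0, 0, 0, 0, 0, 0, 0, 0, 0, 0, 0, 0],
  grip=[36, 36, 36, 36, 36, 36, 36, 36, 36, 36, 36, 36, 36],
)

```text
t: 41.9
tool_pos: [0.5596, -0.214, 0.0803]
orientation: [[0.121, 0.993, 0.001], [0.993, -0.121, 0.0], [0.0, 0.001, -1.0]]
wrist_force: [0.4, 0.5, 0.6]
width: 0.0311
finger_force: 0.0
```

```bash
python3 ratchet.py wrist scene; python3 jaw.py top | cut -c1-700
```

```text
wrist knob (5470, array([ 0.5604, -0.2134]), np.float64(0.1035), 'len', np.float64(0.1149), 'handle', np.float64(-0.509))
wrist lever (6112, array([ 0.5628, -0.2024,  0.1264]))
wrist lever off CCW+ / along (np.float64(0.0064), np.float64(0.1057))
wrist hub (4533, array([ 0.5197, -0.1156,  0.0684]))
scene knob (57, array([ 0.5652, -0.2113]), np.float64(0.1041), 'len', np.float64(0.1149), 'handle', np.float64(-0.555))
scene lever (103, array([ 0.5202, -0.1566,  0.1133]))
scene lever off CCW+ / along (np.float64(-0.0179), np.float64(0.0464))
scene hub (124, array([ 0.5231, -0.1057,  0.0701]))
top [(50, 0), (52, 0), (54, 0), (56, 0), (58, 0), (60, 0), (62, 0), (64, 0), (66, 0), (68, 0), (70, 0), (72, 6), (74, 20), (76, 20), (78, 16), (80, 22), (82, 20), (84, 17), (86, 11), (88, 0), (90, 0), (92, 0), (94, 0), (96, 0), (98, 0), (100, 1), (102, 19), (104, 30), (106, 20), (108, 20), (110, 20), (112, 25), (114, 23), (116, 21), (118, 15), (120, 18), (122, 12), (124, 16), (126, 7)]
```

Emit:
jog_arm(
  travel=[
    [-2.6, -5.1, 0],
    [-2.3, -5.3, 0],
    [-2.1, -5.4, 0],
    [-1.8, -5.5, 0],
    [-1.5, -5.6, 0],
    [-1.2, -5.6, 0],
    [-0.9, -5.7, 0],
    [-0.7, -5.7, 0],
    [-0.4, -5.7, 0],
    [-0.1, -5.7, 0],
    [0.2, -5.7, 0],
    [0.5, -5.7, 0],
    [0.8, -5.7, 0],
    [1.1, -5.6, 0],
    [1.3, -5.6, 0],
    [1.6, -5.5, 0],
    [1.9, -5.4, 0],
    [2.1, -5.3, 0],
    [2.4, -5.2, 0],
    [2.6, -5.1, 0],
  ],
  yaw=[0, 0, 0, 0, 0, 0, 0, 0, 0, 0, 0, 0, 0, 0, 0, 0, 0, 0, 0, 0],
  grip=[36, 36, 36, 36, 36, 36, 36, 36, 36, 36, 36, 36, 36, 36, 36, 36, 36, 36, 36, 36],
)

```text
t: 44.05
tool_pos: [0.4509, -0.2018, 0.0816]
orientation: [[0.123, 0.992, 0.004], [0.992, -0.123, -0.004], [-0.003, 0.005, -1.0]]
wrist_force: [6.8, -6.7, 0.7]
width: 0.031
finger_force: 3.8
```

```bash
cat > st.py <<'E'
from jaw import *
s=r.sense();h=gap(r.grab_frame("top"));n=h[0];j=n[:25];c=(j*(h[1][:25]+.001)).sum()/max(j.sum(),1)
print("t",s["t"],"F",s["wrist_force"].round(1),"tcp",s["tool_pos"].round(4),"jaw centre y",round(c*1000,1),list(n[8:30]))
print("wristknob",handle(r.grab_frame("wrist")).get("knob"));print(handle(r.grab_frame("scene")))
E
python3 st.py
```

```text
t 44.05 F [ 6.8 -6.7  0.7] tcp [ 0.4509 -0.2018  0.0816] jaw centre y 85.6 [np.int64(0), np.int64(0), np.int64(0), np.int64(0), np.int64(0), np.int64(0), np.int64(14), np.int64(22), np.int64(21), np.int64(21), np.int64(23), np.int64(20), np.int64(23), np.int64(5), np.int64(0), np.int64(0), np.int64(0), np.int64(1), np.int64(25), np.int64(23), np.int64(22), np.int64(22)]
wristknob (5138, array([ 0.4509, -0.1999]), np.float64(0.1033), 'len', np.float64(0.114), 'handle', np.float64(0.496))
{'knob': (50, array([ 0.4563, -0.1986]), np.float64(0.1036), 'len', np.float64(0.1099), 'handle', np.float64(0.463)), 'lever': (88, array([ 0.4788, -0.1363,  0.1126])), 'lever off CCW+ / along': (np.float64(-0.0157), np.float64(0.0456)), 'hub': (123, array([ 0.5231, -0.106 ,  0.0702]))}
```

The jaw moved about 5 mm. I'll swing back, then make a second drive stroke.

Emit:
jog_arm(
  travel=[
    [-2.6, 5.1, 0],
    [-2.4, 5.2, 0],
    [-2.1, 5.3, 0],
    [-1.9, 5.4, 0],
    [-1.6, 5.5, 0],
    [-1.3, 5.6, 0],
    [-1.1, 5.6, 0],
    [-0.8, 5.7, 0],
    [-0.5, 5.7, 0],
    [-0.2, 5.7, 0],
    [0.1, 5.7, 0],
    [0.4, 5.7, 0],
    [0.7, 5.7, 0],
    [0.9, 5.7, 0],
    [1.2, 5.6, 0],
    [1.5, 5.6, 0],
    [1.8, 5.5, 0],
    [2.1, 5.4, 0],
    [2.3, 5.3, 0],
    [2.6, 5.1, 0],
  ],
  yaw=[0, 0, 0, 0, 0, 0, 0, 0, 0, 0, 0, 0, 0, 0, 0, 0, 0, 0, 0, 0],
  grip=[36, 36, 36, 36, 36, 36, 36, 36, 36, 36, 36, 36, 36, 36, 36, 36, 36, 36, 36, 36],
)

```text
t: 46.2
tool_pos: [0.5595, -0.2142, 0.0803]
orientation: [[0.122, 0.993, 0.0], [0.993, -0.122, 0.0], [0.0, -0.0, -1.0]]
wrist_force: [-2.0, -1.6, -0.4]
width: 0.0305
finger_force: 0.6
```

```bash
python3 st.py
```

```text
t 46.2 F [-2.  -1.6 -0.4] tcp [ 0.5595 -0.2142  0.0803] jaw centre y 85.4 [np.int64(0), np.int64(0), np.int64(0), np.int64(0), np.int64(0), np.int64(0), np.int64(13), np.int64(19), np.int64(24), np.int64(19), np.int64(19), np.int64(20), np.int64(18), np.int64(4), np.int64(0), np.int64(0), np.int64(0), np.int64(4), np.int64(18), np.int64(25), np.int64(21), np.int64(21)]
wristknob (5474, array([ 0.5608, -0.2132]), np.float64(0.1036), 'len', np.float64(0.1149), 'handle', np.float64(-0.513))
{'knob': (59, array([ 0.565 , -0.2115]), np.float64(0.1039), 'len', np.float64(0.115), 'handle', np.float64(-0.553)), 'lever': (97, array([ 0.5253, -0.1538,  0.1163])), 'lever off CCW+ / along': (np.float64(-0.012), np.float64(0.046)), 'hub': (122, array([ 0.5228, -0.106 ,  0.0699]))}
```

Emit:
jog_arm(
  travel=[
    [-2.6, -5.1, 0],
    [-2.3, -5.3, 0],
    [-2.1, -5.4, 0],
    [-1.8, -5.5, 0],
    [-1.5, -5.6, 0],
    [-1.2, -5.6, 0],
    [-0.9, -5.7, 0],
    [-0.7, -5.7, 0],
    [-0.4, -5.7, 0],
    [-0.1, -5.7, 0],
    [0.2, -5.7, 0],
    [0.5, -5.7, 0],
    [0.8, -5.7, 0],
    [1.1, -5.6, 0],
    [1.3, -5.6, 0],
    [1.6, -5.5, 0],
    [1.9, -5.4, 0],
    [2.1, -5.3, 0],
    [2.4, -5.2, 0],
    [2.6, -5.1, 0],
  ],
  yaw=[0, 0, 0, 0, 0, 0, 0, 0, 0, 0, 0, 0, 0, 0, 0, 0, 0, 0, 0, 0],
  grip=[36, 36, 36, 36, 36, 36, 36, 36, 36, 36, 36, 36, 36, 36, 36, 36, 36, 36, 36, 36],
)

```text
t: 48.35
tool_pos: [0.4509, -0.2016, 0.0815]
orientation: [[0.123, 0.992, 0.004], [0.992, -0.123, -0.003], [-0.003, 0.004, -1.0]]
wrist_force: [5.6, -6.5, 0.4]
width: 0.031
finger_force: 3.7
```

Emit:
jog_arm(
  travel=[
    [-2.6, 5.1, 0],
    [-2.4, 5.2, 0],
    [-2.1, 5.3, 0],
    [-1.9, 5.4, 0],
    [-1.6, 5.5, 0],
    [-1.3, 5.6, 0],
    [-1.1, 5.6, 0],
    [-0.8, 5.7, 0],
    [-0.5, 5.7, 0],
    [-0.2, 5.7, 0],
    [0.1, 5.7, 0],
    [0.4, 5.7, 0],
    [0.7, 5.7, 0],
    [0.9, 5.7, 0],
    [1.2, 5.6, 0],
    [1.5, 5.6, 0],
    [1.8, 5.5, 0],
    [2.1, 5.4, 0],
    [2.3, 5.3, 0],
    [2.6, 5.1, 0],
  ],
  yaw=[0, 0, 0, 0, 0, 0, 0, 0, 0, 0, 0, 0, 0, 0, 0, 0, 0, 0, 0, 0],
  grip=[36, 36, 36, 36, 36, 36, 36, 36, 36, 36, 36, 36, 36, 36, 36, 36, 36, 36, 36, 36],
)

```text
t: 50.35
tool_pos: [0.5594, -0.2142, 0.0803]
orientation: [[0.122, 0.993, -0.0], [0.993, -0.122, 0.0], [0.0, -0.0, -1.0]]
wrist_force: [-1.4, -0.4, 0.6]
width: 0.0306
finger_force: 0.6
```

```bash
python3 st.py
```

```text
t 50.35 F [-1.4 -0.4  0.6] tcp [ 0.5594 -0.2142  0.0803] jaw centre y 90.2 [np.int64(0), np.int64(0), np.int64(0), np.int64(0), np.int64(0), np.int64(0), np.int64(0), np.int64(0), np.int64(9), np.int64(19), np.int64(19), np.int64(19), np.int64(23), np.int64(24), np.int64(18), np.int64(12), np.int64(0), np.int64(0), np.int64(25), np.int64(25), np.int64(22), np.int64(21)]
wristknob (5465, array([ 0.5609, -0.2131]), np.float64(0.1035), 'len', np.float64(0.1148), 'handle', np.float64(-0.515))
{'knob': (61, array([ 0.5645, -0.2108]), np.float64(0.1039), 'len', np.float64(0.1142), 'handle', np.float64(-0.552)), 'lever': (96, array([ 0.5262, -0.154 ,  0.1152])), 'lever off CCW+ / along': (np.float64(-0.0112), np.float64(0.0465)), 'hub': (129, array([ 0.5236, -0.1056,  0.0698]))}
```

Gap is now about 4.5 mm. For the third stroke I'll do three quarters first, then creep while watching the force.

Emit:
jog_arm(
  travel=[
    [-2.6, -5.1, 0],
    [-2.3, -5.3, 0],
    [-2.1, -5.4, 0],
    [-1.8, -5.5, 0],
    [-1.5, -5.6, 0],
    [-1.2, -5.6, 0],
    [-0.9, -5.7, 0],
    [-0.7, -5.7, 0],
    [-0.4, -5.7, 0],
    [-0.1, -5.7, 0],
    [0.2, -5.7, 0],
    [0.5, -5.7, 0],
    [0.8, -5.7, 0],
    [1.1, -5.6, 0],
    [0, 0, 0],
  ],
  yaw=[0, 0, 0, 0, 0, 0, 0, 0, 0, 0, 0, 0, 0, 0, 0],
  grip=[36, 36, 36, 36, 36, 36, 36, 36, 36, 36, 36, 36, 36, 36, 36],
)

```text
t: 52.0
tool_pos: [0.4808, -0.217, 0.0815]
orientation: [[0.123, 0.992, 0.003], [0.992, -0.123, -0.003], [-0.002, 0.004, -1.0]]
wrist_force: [4.4, -3.9, 3.1]
width: 0.031
finger_force: 2.5
```

Emit:
jog_arm(
  travel=[
    [0.6, -2.8, 0],
    [0.7, -2.8, 0],
    [0.8, -2.8, 0],
    [0, 0, 0],
  ],
  yaw=[0, 0, 0, 0],
  grip=[36, 36, 36, 36],
)

```text
t: 52.4
tool_pos: [0.473, -0.214, 0.0815]
orientation: [[0.122, 0.992, 0.003], [0.992, -0.122, -0.003], [-0.002, 0.004, -1.0]]
wrist_force: [5.4, -4.7, 0.9]
width: 0.0307
finger_force: 2.8
```

```bash
python3 st.py
```

```text
t 52.4 F [ 5.4 -4.7  0.9] tcp [ 0.473  -0.214   0.0815] jaw centre y 93.4 [np.int64(0), np.int64(0), np.int64(0), np.int64(0), np.int64(0), np.int64(0), np.int64(0), np.int64(0), np.int64(0), np.int64(0), np.int64(18), np.int64(20), np.int64(17), np.int64(20), np.int64(22), np.int64(22), np.int64(24), np.int64(4), np.int64(24), np.int64(23), np.int64(20), np.int64(27)]
wristknob (5217, array([ 0.4736, -0.2128]), np.float64(0.1033), 'len', np.float64(0.1143), 'handle', np.float64(0.267))
{'knob': (60, array([ 0.4788, -0.2114]), np.float64(0.1037), 'len', np.float64(0.1112), 'handle', np.float64(0.229)), 'lever': (95, array([ 0.4861, -0.1448,  0.1133])), 'lever off CCW+ / along': (np.float64(-0.016), np.float64(0.0461)), 'hub': (125, array([ 0.5232, -0.1058,  0.0699]))}
```

Emit:
jog_arm(
  travel=[
    [0.8, -2.8, 0],
    [0.9, -2.7, 0],
    [1, -2.7, 0],
    [0, 0, 0],
  ],
  yaw=[0, 0, 0, 0],
  grip=[36, 36, 36, 36],
)

```text
t: 52.95
tool_pos: [0.4652, -0.2103, 0.0815]
orientation: [[0.122, 0.992, 0.003], [0.992, -0.122, -0.003], [-0.002, 0.004, -1.0]]
wrist_force: [5.0, -5.2, 1.1]
width: 0.0308
finger_force: 2.7
```

Emit:
jog_arm(
  travel=[
    [1.1, -2.7, 0],
    [1.1, -2.6, 0],
    [0, 0, 0],
  ],
  yaw=[0, 0, 0],
  grip=[36, 36, 36],
)

```text
t: 53.25
tool_pos: [0.4601, -0.2074, 0.0814]
orientation: [[0.122, 0.992, 0.003], [0.992, -0.122, -0.003], [-0.002, 0.003, -1.0]]
wrist_force: [4.7, -4.2, 1.6]
width: 0.0308
finger_force: 2.7
```

```bash
python3 st.py
```

```text
t 53.25 F [ 4.7 -4.2  1.6] tcp [ 0.4601 -0.2074  0.0814] jaw centre y 93.7 [np.int64(0), np.int64(0), np.int64(0), np.int64(0), np.int64(0), np.int64(0), np.int64(0), np.int64(0), np.int64(0), np.int64(0), np.int64(8), np.int64(17), np.int64(20), np.int64(18), np.int64(21), np.int64(21), np.int64(20), np.int64(12), np.int64(24), np.int64(21), np.int64(23), np.int64(17)]
wristknob (5176, array([ 0.4608, -0.2063]), np.float64(0.1033), 'len', np.float64(0.1141), 'handle', np.float64(0.393))
{'knob': (61, array([ 0.4664, -0.2049]), np.float64(0.1037), 'len', np.float64(0.1102), 'handle', np.float64(0.355)), 'lever': (93, array([ 0.4815, -0.1395,  0.1131])), 'lever off CCW+ / along': (np.float64(-0.0166), np.float64(0.0452)), 'hub': (125, array([ 0.5232, -0.1059,  0.0699]))}
```

Emit:
jog_arm(
  travel=[
    [1.2, -2.6, 0],
    [1.2, -2.6, 0],
    [0, 0, 0],
  ],
  yaw=[0, 0, 0],
  grip=[36, 36, 36],
)

```text
t: 53.7
tool_pos: [0.4553, -0.2044, 0.0814]
orientation: [[0.122, 0.992, 0.003], [0.992, -0.122, -0.003], [-0.002, 0.004, -1.0]]
wrist_force: [4.7, -3.9, 1.8]
width: 0.0308
finger_force: 2.6
```

Emit:
jog_arm(
  travel=[
    [1.3, -2.5, 0],
    [1.3, -2.5, 0],
    [0, 0, 0],
  ],
  yaw=[0, 0, 0],
  grip=[36, 36, 36],
)

```text
t: 54.0
tool_pos: [0.4506, -0.2012, 0.0814]
orientation: [[0.122, 0.992, 0.003], [0.992, -0.122, -0.003], [-0.002, 0.003, -1.0]]
wrist_force: [5.2, -5.2, 2.2]
width: 0.0307
finger_force: 2.6
```

```bash
python3 st.py
```

```text
t 54.0 F [ 5.2 -5.2  2.2] tcp [ 0.4506 -0.2012  0.0814] jaw centre y 93.8 [np.int64(0), np.int64(0), np.int64(0), np.int64(0), np.int64(0), np.int64(0), np.int64(0), np.int64(0), np.int64(0), np.int64(0), np.int64(0), np.int64(24), np.int64(19), np.int64(22), np.int64(21), np.int64(18), np.int64(19), np.int64(20), np.int64(17), np.int64(25), np.int64(23), np.int64(20)]
wristknob (5167, array([ 0.4514, -0.2002]), np.float64(0.1033), 'len', np.float64(0.114), 'handle', np.float64(0.491))
{'knob': (52, array([ 0.4565, -0.1984]), np.float64(0.1042), 'len', np.float64(0.1096), 'handle', np.float64(0.463)), 'lever': (88, array([ 0.4784, -0.1364,  0.113 ])), 'lever off CCW+ / along': (np.float64(-0.016), np.float64(0.0458)), 'hub': (121, array([ 0.5231, -0.1058,  0.0702]))}
```

The jaw is nearly touching. I'll swing back for a final short stroke and creep to the stall.

Emit:
jog_arm(
  travel=[
    [-2.6, 5.1, 0],
    [-2.4, 5.2, 0],
    [-2.1, 5.3, 0],
    [-1.9, 5.4, 0],
    [-1.6, 5.5, 0],
    [-1.3, 5.6, 0],
    [-1.1, 5.6, 0],
    [-0.8, 5.7, 0],
    [-0.5, 5.7, 0],
    [-0.2, 5.7, 0],
    [0.1, 5.7, 0],
    [0.4, 5.7, 0],
    [0.7, 5.7, 0],
    [0.9, 5.7, 0],
    [1.2, 5.6, 0],
    [1.5, 5.6, 0],
    [1.8, 5.5, 0],
    [2.1, 5.4, 0],
    [2.3, 5.3, 0],
    [2.6, 5.1, 0],
  ],
  yaw=[0, 0, 0, 0, 0, 0, 0, 0, 0, 0, 0, 0, 0, 0, 0, 0, 0, 0, 0, 0],
  grip=[36, 36, 36, 36, 36, 36, 36, 36, 36, 36, 36, 36, 36, 36, 36, 36, 36, 36, 36, 36],
)

```text
t: 56.15
tool_pos: [0.5595, -0.214, 0.0803]
orientation: [[0.122, 0.993, -0.0], [0.993, -0.122, 0.0], [0.0, -0.0, -1.0]]
wrist_force: [-1.2, -0.7, -0.4]
width: 0.0307
finger_force: 0.6
```

Emit:
jog_arm(
  travel=[
    [-1.3, -2.6, 0],
    [-1.3, -2.6, 0],
    [-1.2, -2.6, 0],
    [-1.1, -2.7, 0],
    [0, 0, 0],
  ],
  yaw=[0, 0, 0, 0, 0],
  grip=[36, 36, 36, 36, 36],
)

```text
t: 56.65
tool_pos: [0.5475, -0.2179, 0.0804]
orientation: [[0.122, 0.992, -0.0], [0.992, -0.122, 0.0], [0.0, -0.0, -1.0]]
wrist_force: [-0.4, 0.1, 0.2]
width: 0.0306
finger_force: 0.0
```

Emit:
jog_arm(
  travel=[
    [-1.1, -2.7, 0],
    [-1, -2.7, 0],
    [0, 0, 0],
  ],
  yaw=[0, 0, 0],
  grip=[36, 36, 36],
)

```text
t: 56.95
tool_pos: [0.542, -0.2193, 0.0803]
orientation: [[0.122, 0.993, -0.0], [0.993, -0.122, 0.0], [0.0, -0.0, -1.0]]
wrist_force: [-0.1, 0.6, 0.3]
width: 0.0307
finger_force: 0.0
```

```bash
python3 st.py
```

```text
t 56.95 F [-0.1  0.6  0.3] tcp [ 0.542  -0.2193  0.0803] jaw centre y 93.8 [np.int64(0), np.int64(0), np.int64(0), np.int64(0), np.int64(0), np.int64(0), np.int64(0), np.int64(0), np.int64(0), np.int64(0), np.int64(1), np.int64(22), np.int64(21), np.int64(16), np.int64(20), np.int64(15), np.int64(21), np.int64(13), np.int64(21), np.int64(20), np.int64(18), np.int64(19)]
wristknob (5518, array([ 0.5427, -0.2183]), np.float64(0.1036), 'len', np.float64(0.1142), 'handle', np.float64(-0.349))
{'knob': (63, array([ 0.5477, -0.2163]), np.float64(0.1039), 'len', np.float64(0.1136), 'handle', np.float64(-0.396)), 'lever': (101, array([ 0.514 , -0.1558,  0.1126])), 'lever off CCW+ / along': (np.float64(-0.0161), np.float64(0.0462)), 'hub': (127, array([ 0.5234, -0.1062,  0.07  ]))}
```

Emit:
jog_arm(
  travel=[
    [-0.9, -2.8, 0],
    [-0.8, -2.8, 0],
    [0, 0, 0],
  ],
  yaw=[0, 0, 0],
  grip=[36, 36, 36],
)

```text
t: 57.4
tool_pos: [0.5369, -0.2206, 0.0802]
orientation: [[0.122, 0.993, 0.001], [0.993, -0.122, -0.0], [-0.0, 0.001, -1.0]]
wrist_force: [4.8, -2.6, -3.3]
width: 0.0307
finger_force: 2.5
```

Emit:
jog_arm(
  travel=[
    [-0.7, -2.8, 0],
    [-0.6, -2.8, 0],
    [0, 0, 0],
  ],
  yaw=[0, 0, 0],
  grip=[36, 36, 36],
)

```text
t: 57.7
tool_pos: [0.5328, -0.2217, 0.0804]
orientation: [[0.122, 0.993, 0.005], [0.993, -0.122, -0.001], [-0.001, 0.005, -1.0]]
wrist_force: [14.2, -4.7, -10.0]
width: 0.0307
finger_force: 7.5
```

Emit:
jog_arm(
  travel=[
    [-0.4, -1.8, 0],
    [0, 0, 0],
    [0, 0, 0],
  ],
  yaw=[0, 0, 0],
  grip=[36, 36, 36],
)

```text
t: 58.0
tool_pos: [0.5318, -0.2219, 0.0804]
orientation: [[0.121, 0.993, 0.006], [0.993, -0.121, -0.001], [-0.001, 0.007, -1.0]]
wrist_force: [19.1, -4.8, -12.7]
width: 0.0307
finger_force: 9.8
```

```bash
python3 st.py; python3 seats.py
```

```text
t 58.0 F [ 19.1  -4.8 -12.7] tcp [ 0.5318 -0.2219  0.0804] jaw centre y 93.9 [np.int64(0), np.int64(0), np.int64(0), np.int64(0), np.int64(0), np.int64(0), np.int64(0), np.int64(0), np.int64(0), np.int64(0), np.int64(1), np.int64(14), np.int64(21), np.int64(17), np.int64(19), np.int64(18), np.int64(23), np.int64(19), np.int64(23), np.int64(26), np.int64(17), np.int64(20)]
wristknob (5503, array([ 0.5322, -0.2208]), np.float64(0.1035), 'len', np.float64(0.1148), 'handle', np.float64(-0.255))
{'knob': (68, array([ 0.5375, -0.2188]), np.float64(0.1037), 'len', np.float64(0.1137), 'handle', np.float64(-0.304)), 'lever': (104, array([ 0.5095, -0.1555,  0.1126])), 'lever off CCW+ / along': (np.float64(-0.0162), np.float64(0.0464)), 'hub': (122, array([ 0.5236, -0.106 ,  0.0702]))}
(0.4834, 0.0922) 78 [0.4821 0.0929 0.0839]
(0.5406, 0.0856) 76 [0.5379 0.0862 0.084 ]
(0.5973, 0.0784) 75 [0.5969 0.0793 0.0836]
(0.4764, 0.0353) 77 [0.4754 0.0351 0.0835]
(0.5337, 0.0285) 77 [0.5321 0.0284 0.0832]
(0.591, 0.0215) 77 [0.5896 0.0207 0.0846]
```

The clamp stalls at about 20 N, against 8 N for driving, with the gap closed. Now I'll swing the handle back to the counter-clockwise stop.

Emit:
jog_arm(
  travel=[
    [0.4, 1.8, 0],
    [0.6, 2.8, 0],
    [0.7, 2.8, 0],
    [0.8, 2.8, 0],
    [0.9, 2.8, 0],
    [1, 2.7, 0],
    [1.1, 2.7, 0],
    [1.1, 2.7, 0],
    [1.2, 2.6, 0],
    [1.3, 2.6, 0],
    [1.3, 2.6, 0],
    [0.2, 0.5, 0],
    [0, 0, 0],
    [0, 0, 0],
  ],
  yaw=[0, 0, 0, 0, 0, 0, 0, 0, 0, 0, 0, 0, 0, 0],
  grip=[36, 36, 36, 36, 36, 36, 36, 36, 36, 36, 36, 36, 36, 36],
)

```text
t: 59.6
tool_pos: [0.5597, -0.214, 0.0803]
orientation: [[0.122, 0.993, 0.0], [0.993, -0.122, 0.0], [0.0, 0.0, -1.0]]
wrist_force: [0.3, -0.4, 0.0]
width: 0.031
finger_force: 0.0
```

Emit:
jog_arm(
  travel=[
    [0, 0, 0],
    [0, 0, 0],
    [0, 0, 0],
    [0, 0, -10],
    [0, 0, -15],
    [0, 0, -20],
    [0, 0, -25],
    [0, 0, -25],
    [0, 0, -25],
    [0, 0, 0],
    [0, 0, 0],
    [0, 0, 0],
  ],
  yaw=[0, 0, 0, 0, 0, 0, 0, 0, 0, 0, 0, 0],
  grip=[40, 50, 50, 50, 50, 50, 50, 50, 50, 50, 50, 50],
)

```text
t: 60.8
tool_pos: [0.5593, -0.2139, 0.2]
orientation: [[0.122, 0.993, -0.0], [0.993, -0.122, 0.0], [0.0, -0.001, -1.0]]
wrist_force: [0.7, -0.4, -0.1]
width: 0.0428
finger_force: 0.0
```

```bash
python3 look.py w20; python3 st.py; python3 jaw.py /tmp/w20.npy; python3 seats.py
```

```text
t 60.8 tcp [ 0.5593 -0.2139  0.2   ] ang -6.99 w 0.0428 j [-33.   6.   1.  86.   0.  64.] F [ 0.7 -0.4 -0.1]
t 60.85 F [ 0.4 -0.  -0.3] tcp [ 0.5592 -0.2138  0.1996] jaw centre y 94.0 [np.int64(0), np.int64(0), np.int64(0), np.int64(0), np.int64(0), np.int64(0), np.int64(0), np.int64(0), np.int64(0), np.int64(0), np.int64(1), np.int64(23), np.int64(19), np.int64(21), np.int64(21), np.int64(21), np.int64(23), np.int64(19), np.int64(18), np.int64(22), np.int64(15), np.int64(25)]
wristknob (1175, array([ 0.5571, -0.2141]), np.float64(0.1034), 'len', np.float64(0.1144), 'handle', np.float64(-0.48))
{'knob': (53, array([ 0.5599, -0.2121]), np.float64(0.1038), 'len', np.float64(0.1135), 'handle', np.float64(-0.509)), 'lever': (97, array([ 0.5263, -0.1541,  0.1158])), 'lever off CCW+ / along': (np.float64(-0.0092), np.float64(0.0471)), 'hub': (122, array([ 0.5229, -0.1061,  0.0699]))}
/tmp/w20.npy [(50, 0), (52, 0), (54, 0), (56, 0), (58, 0), (60, 0), (62, 0), (64, 0), (66, 0), (68, 0), (70, 0), (72, 0), (74, 0), (76, 0), (78, 0), (80, 0), (82, 0), (84, 0), (86, 0), (88, 0), (90, 0), (92, 0), (94, 0), (96, 0), (98, 0), (100, 0), (102, 0), (104, 0), (106, 0), (108, 0), (110, 0), (112, 0), (114, 0), (116, 0), (118, 0), (120, 0), (122, 0), (124, 0), (126, 0)]
(0.4834, 0.0922) 78 [0.4821 0.0929 0.0841]
(0.5406, 0.0856) 77 [0.5376 0.0863 0.0838]
(0.5973, 0.0784) 77 [0.5965 0.0791 0.0847]
(0.4764, 0.0353) 78 [0.4753 0.035  0.0841]
(0.5337, 0.0285) 78 [0.532  0.0284 0.0841]
(0.591, 0.0215) 76 [0.5899 0.0207 0.0834]
```

View pics/w20.png

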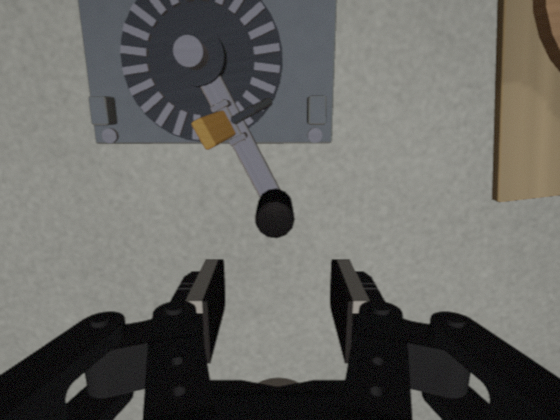

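The handle is at about -0.48 (knob at (275,212)) and the lever leans to the clockwise side at (213,128). One last wrist look at the jaw gap and the plugs.

Emit:
jog_arm(
  travel=[
    [20, -3, -3],
    [20, -3, -3],
    [20, -3, -3],
    [20, -3, -3],
    [20, -3, -3],
    [20, -3, -3],
    [20, -3, 0],
    [20, 0, 0],
    [0, 0, 0],
    [0, 0, 0],
    [0, 0, 0],
  ],
  yaw=[0, 0, 0, 0, 0, 0, 0, 0, 0, 0, 0],
  grip=[50, 50, 50, 50, 50, 50, 50, 50, 50, 50, 50],
)

```text
t: 62.15
tool_pos: [0.5581, -0.0527, 0.2184]
orientation: [[0.122, 0.993, 0.0], [0.993, -0.122, -0.0], [-0.0, 0.0, -1.0]]
wrist_force: [-0.1, -0.2, 0.2]
width: 0.043
finger_force: 0.0
```

```bash
python3 look.py w21; python3 jaw.py /tmp/w21.npy; python3 - <<'E'
from jaw import *
for n in["/tmp/w2.npy","/tmp/w21.npy"]:
    C=cloud(np.load(n,allow_pickle=True).item()).reshape(-1,3);a=np.radians(-7);xc=np.array([np.cos(a),np.sin(a)]);yc=np.array([-xc[1],xc[0]])
    q=C[:,:2]-np.array([.5178,-.106]);x=q@xc;y=q@yc;m=(abs(C[:,2]-.061)<.004)&(abs(x)<.06)&(y>.06)&(y<.2)
    print(n,"jaw rear edge mm",np.percentile(y[m],.1)*1000)
print(handle(r.grab_frame("scene")))
E
```

```text
t 62.15 tcp [ 0.5581 -0.0527  0.2184] ang -6.98 w 0.043 j [-19.  -1.  -4.  87.  -0.  78.] F [-0.1 -0.2  0.2]
[113   0  46  26 853] topz 0.0845 mean [0.4832 0.0857 0.0834] circ 483.4 91.2 14.5
[200   0  46  25 837] topz 0.0844 mean [0.5383 0.0792 0.0833] circ 538.7 83.8 14.3
[292   0  45  25 874] topz 0.0843 mean [0.5971 0.0718 0.0833] circ 597.8 76.0 14.0
[ 123   72   49   44 1544] topz 0.0845 mean [0.477  0.0345 0.0835] circ 476.9 34.7 14.7
[ 208   72   43   45 1416] topz 0.0845 mean [0.5341 0.0275 0.0835] circ 534.1 27.4 14.6
[ 291   72   43   45 1405] topz 0.0844 mean [0.5909 0.0203 0.0834] circ 590.8 20.5 14.6
/tmp/w21.npy [(50, 0), (52, 0), (54, 0), (56, 0), (58, 0), (60, 0), (62, 0), (64, 0), (66, 0), (68, 0), (70, 0), (72, 0), (74, 0), (76, 0), (78, 0), (80, 0), (82, 0), (84, 0), (86, 104), (88, 328), (90, 498), (92, 359), (94, 477), (96, 486), (98, 343), (100, 470), (102, 363), (104, 512), (106, 515), (108, 347), (110, 513), (112, 518), (114, 513), (116, 354), (118, 425), (120, 325), (122, 284), (124, 168), (126, 234)]
/tmp/w2.npy jaw rear edge mm 73.42120553554005
/tmp/w21.npy jaw rear edge mm 87.74081830995739
{'knob': (43, array([ 0.5605, -0.2125]), np.float64(0.1036), 'len', np.float64(0.1141), 'handle', np.float64(-0.513)), 'lever': (96, array([ 0.5258, -0.1535,  0.1164])), 'lever off CCW+ / along': (np.float64(-0.0096), np.float64(0.0464)), 'hub': (126, array([ 0.5233, -0.1058,  0.07  ]))}
```

View pics/w21.png

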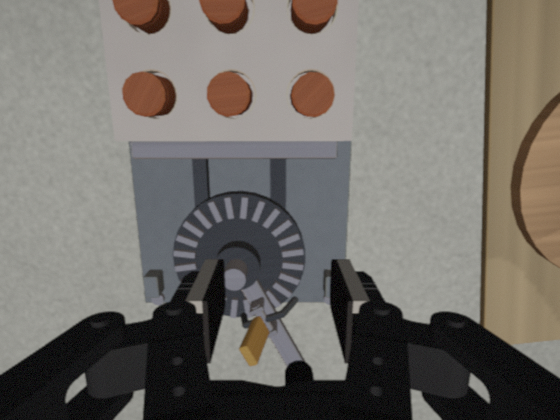

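The jaw sits flush against the mould (edge at row 140) with no gap. All six plugs are home, the handle is at its counter-clockwise stop, the pawl leans clockwise, and the gripper is clear. I'm handing in.

```bash
python3 -c "
from rig import r
print(r.hand_in())"
```

```text
the job is handed in; nothing more can be done
None
```

I handed the job in with all six pockets filled, the jaw hard against the mould, the pawl on the tightening side and the handle at about -0.48 rad near its counter-clockwise stop; the hand-in gave no verdict, so these are my own final camera measurements.

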